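Send finished ointment jars through the sprung hand-over gate

TASK

Send the finished ointment jars out through the hand-over lane. First lay the loose blue slide plate in its bed in front of the lane's green gate and press it firmly down so that it sits level in place; then stand every red-lidded jar upright on the plate and push it along through the sprung gate, never lifting it over the gate or walls, far enough for the flap to swing shut behind it. At the end all red-lidded jars stand in the lane behind the shut flap, the plate still lies level in its bed, and everything else has been left where it was.

Things in the scene. Friction and masses are not known exactly. Their poses are not given: they have to be found in the camera images.
- lane: fixed white and aluminium hand-over lane; origin on the table under the gate, z up, +x from the open loading end (nearest the robot) to the closed end. Along x: plate bed -135 to -35 mm, walled deck from -35, gate at 0, end wall's inner face at 255. Deck top 50 mm above the table; walls 58 mm apart inside, 5 mm thick, tops 85 mm above the table
- bed (a point): centre of the plate bed's top, 45 mm above the table, axes as the lane; here lies the seated plate's underside, long side along x. Narrow rail 44 mm wide between the deck's end and a rear stop (6 mm thick, 50 mm high, 74 mm wide). At its 4 corners tabs (12 mm along x, 5 mm thick, 65 mm apart inside, tops 50 mm above the table) guide the plate; between them the sides are free for fingers
- gate (a point): middle of the gate on the deck, 50 mm above the table, axes as the lane. The flap sweeps the first 55 mm behind it: a jar must be wholly beyond that for the flap to shut behind it. No bar above the gate: fingers pointing down can pass through between the walls
- flap (a joint): angle of the green gate flap (rad): 0 shut, grows as it swings inward (lane +x) up to 1.6; it cannot swing outward. Upright panel 53 mm long, 4 mm thick, from 3 to 35 mm above the deck, on a vertical hinge by the left wall (lane y = +26 mm). A spring shuts it: about 0.5 N at its free edge to start it, 1.7 N wide open
- plate_mid (a point): centre (7 mm above the underside) of the loose blue slide plate: 96 mm long (x), 60 mm wide (y), floor 6 mm thick, low edges along both long sides (3 mm wide, 14 mm tall in all, 54 mm apart inside), ends open, 120 g; lies floor down on the table. Same under a half turn. Fits the bed with 2 mm to spare at each end, 2.5 mm each side; seated, its floor is 51 mm above the table
- jar1_mid (a point): finished ointment jar: white round pot with a red screw lid, 44 mm across, 40 mm tall, about 70 g, standing upright on the table at the start; the point is its centre, 20 mm above its underside; z up its axis. May be absent (two to four of jar1 to jar4 are there)
- jar2_mid (a point): finished ointment jar: white round pot with a red screw lid, 44 mm across, 40 mm tall, about 70 g, standing upright on the table at the start; the point is its centre, 20 mm above its underside; z up its axis. May be absent (two to four of jar1 to jar4 are there)
- jar3_mid (a point): finished ointment jar: white round pot with a red screw lid, 44 mm across, 40 mm tall, about 70 g, standing upright on the table at the start; the point is its centre, 20 mm above its underside; z up its axis. May be absent (two to four of jar1 to jar4 are there)
- jar4_mid (a point): finished ointment jar: white round pot with a red screw lid, 44 mm across, 40 mm tall, about 70 g, standing upright on the table at the start; the point is its centre, 20 mm above its underside; z up its axis. May be absent (two to four of jar1 to jar4 are there)
- plain_jar: jar of the same shape with a white lid, not finished: leave it; origin at its underside
- syrup: amber bottle, 60 mm across, 130 mm tall, leave it; origin at its underside
- mortar: white bowl, 90 mm across, 55 mm tall, leave it; origin at its underside
- vial: small amber jar, 36 mm across, 60 mm tall, leave it; origin at its underside
- weight: brass weight, 32 mm across, 35 mm tall, leave it; origin at its underside
Things that resemble listed ones, but are neither listed nor needed, are in the scene too. Leave any black or purple look-alike of the part that bears jar4_mid alone.

How it is judged:
By the outcome, as a careful person would: the job done as asked, in the order asked, and still so for the second after the job is handed in, with the robot touching nothing.
Of jar1, jar2, jar3, jar4 only 2 to 4 are there at a start; the rules pass over those that are not, and their reading is None.
At some moment in a run one of jar1, jar2, jar3, jar4 may be knocked a few centimetres aside while the robot is not near it.
It also fails if it takes over 210 s, if anything falls off the work surface, if the arm or the gripper's body presses on something with over 40 N, if the wrist force passes 120 N, or if a joint passes its speed limit or range.

ROBOT

A 6-joint arm with a two-finger parallel gripper is mounted at the origin on the work surface. World frame = base frame: x ahead of the robot, y to its left, z up, the work surface at z = 0. Lengths are in m, angles in rad, forces in N, time in s.
With the tool pointing down it reaches from about 0.425 to 0.95 m from the base axis. Payload 3.5 kg.
Tool frame: the origin (TCP) lies midway between the tips of the shut fingers; the grasp point (between the pads) lies ctrl.grasp_offset behind it (ctrl.grasp_offset is the distance from the TCP to the grasp point, in m); x points along the fingers, y is the direction in which the jaws open and shut, and the axes are right-handed (so a half turn about x gives the same grasp; the last joint's range is limited). The gripper opens to 85 mm and grips with 20 to 120 N. Pads are 22 mm wide; open, the fingers measure 114 mm over their backs; the gripper's body (76 mm by 85 mm) begins 54 mm behind the grasp point. The pads swing forward as they close: fully open they stand 13 mm farther back than shut.
Start: joints at [-1.26, 0.286, 1.577, -0, 1.279, -0.15], TCP at [0.3, -0.605, 0.231] pointing down, gripper open.
Joint ranges: [-2.77, 2.77], [-0.9, 2.22], [0.21, 2.48], [-1.53, 4.67], [0.24, 2.81], [-2.84, 2.84]. Speed limits (rad/s): [2.79, 2.79, 3.14, 3.14, 3.14, 3.14].

INTERFACE

Orientations are given as a unit quaternion [x, y, z, w].
In Python, from plant import readout, read_camera, sign_off, ctrl gives the robot as it stands.
- The arm moves only by the tool drive_tool, never from a script. Its argument "steps" is a list of rows, each a list of 5 numbers: the shift along the tool's x, y, z in cm, then the turn about the tool's x in degrees, then the opening, from 0 (shut) to 1 (fully open). A call has 1 to 10 rows; each row shifts and turns the commanded pose from where the row before left it, along the tool's axes as they then stand; what a row does not reach is not made up. A row lasts 1/10 s, in which the tool goes at most 50 mm and 8.59 degrees, less where a joint would pass 70% of its speed; a pose out of reach is approached as far as the arm can. A call is refused whole if a number of a shift passes 5 or a number of a turn 8.59, either way. A call with a gripper value outside its range is refused whole. The fingers move at their own pace and stop on an object; "force" is the grip in N (left out, the last holds). Time passes only in rows, so rows that do not move let the fingers close. It gives the time, the measured TCP pose, the force and the opening at its end, in the units of the state.
- readout.get_state(): the state, without advancing time (a new reading comes with each control period).
- read_camera(name): name is "scene" or "top" or "wrist"; returns a dict with "frame" (400x640x3 uint8, red, green, blue), "vertical_fov" (degrees; the focal length in pixels is half the picture's height over the tangent of half this angle, whatever the lens; pixels are square), "cx", "cy" (the principal point, pixels), "k1" (the pictures are not rectified: a ray, as slopes to the right and down, at radius r is drawn at 1 + k1 r^2 times it, then the intrinsics apply), "eye" and "orientation" of the camera in the world. Camera axes: x right, y up, looking along -z (the intrinsics and any distortion apply to the point x, -y, -z); pixel columns grow to the right and rows downward; lengths in m; the calibration is good to about 2 mm. A picture is of the moment at which its call begins. There is no depth.
- sign_off(): hands the job in, once; it reports no verdict.
The state is a dict: "time": time; "qpos": joint angles; "dq": joint speeds; "joint_efforts": joint torques, N m; "eef_pos": TCP position; "tcp_rot": TCP orientation; "contact_force": force on the tool from outside, world axes, zero at the start; "wrist_torque": the same for the moment, N m; "opening": opening from 0.0 (shut) to 1.0 (fully open).
Only numpy, scipy, OpenCV 4.12 (cv2) and the standard library are available. Lean on these libraries where they do the work, as an engineer would, in place of code of your own. Each camera call takes 0.05 s, during which the arm holds its last target. There are 200 camera calls.

## Working session

There is one attempt and no reset: what is moved stays moved. The work goes in short steps, Python scripts to look and compute and a tool call to move; the robot and the scene stay as the last step left them, time stands still between calls to the robot, and variables do not carry over. Pictures are saved under pics/ and viewed, about 12 in all and at most 16, crops included, and the job is handed in when it is done.

Besides the shell and the picture viewer there is one more tool, called after ">>>" as name([rows], argument=value, ...), one row to a line, values as JSON. drive_tool: Moves the arm, as the interface text tells. Its arguments: {"type":"object","properties":{"steps":{"type":"array","items":{"type":"array","items":{"type":"number"}}},"force":{"type":"number"}},"required":["steps"]}

```bash
ls; mkdir -p pics; cat > h.py <<'E'
import numpy as np, cv2
from scipy.spatial.transform import Rotation as R
from plant import readout, read_camera, sign_off, ctrl
def cam(n,save=None):
    c=read_camera(n)
    if save: cv2.imwrite('pics/'+save,c['frame'][:,:,::-1])
    return c
def f(c): return c['frame'].shape[0]/2/np.tan(np.radians(c['vertical_fov'])/2)
def ray(c,u,v):
    F=f(c); K=np.array([[F,0,c['cx']],[0,F,c['cy']],[0,0,1.]])
    p=cv2.undistortPoints(np.array([[[u,v]]],float),K,np.array([c['k1'],0,0,0.]))[0,0]
    return R.from_quat(c['orientation']).apply([p[0],-p[1],-1])
def onz(c,u,v,z):
    d=ray(c,u,v); e=np.array(c['eye']); return e+d*(z-e[2])/d[2]
def proj(c,P):
    q=R.from_quat(c['orientation']).inv().apply(np.array(P)-c['eye']); x,y=q[0]/-q[2],-q[1]/-q[2]
    k=1+c['k1']*(x*x+y*y); return c['cx']+f(c)*x*k, c['cy']+f(c)*y*k
def hsv(c): return cv2.cvtColor(c['frame'],cv2.COLOR_RGB2HSV)
def blobs(m,amin=60):
    n,l,s,ce=cv2.connectedComponentsWithStats(m.astype(np.uint8)); return [(l==i,s[i],ce[i]) for i in range(1,n) if s[i][4]>amin]
def st():
    s=readout.get_state(); print({k:np.round(s[k],3).tolist() for k in('time','eef_pos','tcp_rot','contact_force','opening','qpos')}); return s
E
python3 - <<'E'
from h import *
s=st(); print(ctrl.grasp_offset)
for n in('top','scene','wrist'):
    c=cam(n,n+'0.png'); print(n,c['eye'],c['orientation'],c['vertical_fov'],c['k1'])
E
```

```text
pics
{'time': 0.0, 'eef_pos': [0.3, -0.604, 0.23], 'tcp_rot': [-0.688, -0.162, 0.688, -0.161], 'contact_force': [0.226, -0.16, 0.254], 'opening': 1.001, 'qpos': [-1.26, 0.287, 1.578, 0.0, 1.279, -0.15]}
0.0187
top [0.32645902 0.02032417 1.13778205] [-0.07662263  0.07502747  0.71120195 -0.69476013] 50.50915379604608 -0.011879841745176306
scene [1.14190609 0.83735658 0.95672322] [0.12469586 0.40286519 0.85806289 0.29305061] 47.6036381877334 -0.012059794698853701
wrist [ 0.3702145  -0.5705738   0.37241884] [-0.12886428  0.08171569 -0.52017764  0.84031647] 62.495224059682826 -0.035038648808040404
```

View pics/top0.png

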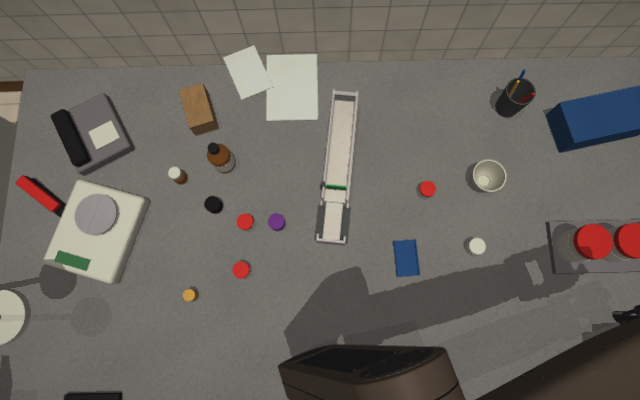

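View pics/scene0.png

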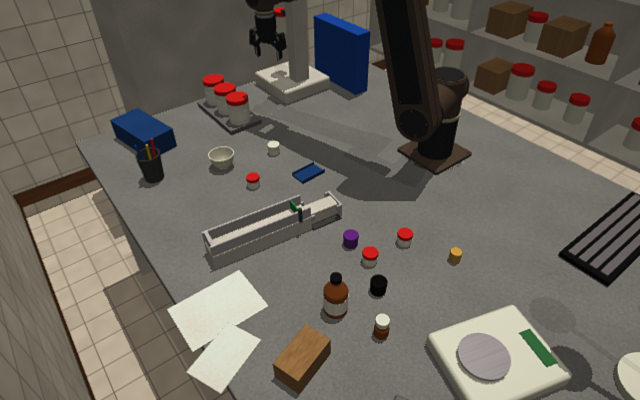

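Top view: red lids at (428,189), (245,222), (241,270); plate (406,258); lane from (331,240) to (345,95), gate (336,187). Scene agrees: three jars. Measuring.

```bash
cat > m.py <<'E'
from h import *
def reds(c,z=.04,amin=80,amax=500):
    H=hsv(c); m=((H[...,0]<6)|(H[...,0]>174))&(H[...,1]>170)&(H[...,2]>90)
    return [(b[2],b[1][4],onz(c,*b[2],z)) for b in blobs(m,amin) if b[1][4]<amax]
E
python3 - <<'E'
from m import *
c=cam('top')
for p,a,P in reds(c): print('red',p.round(1),a,P.round(4))
H=hsv(c)
m=(H[...,0]>100)&(H[...,0]<125)&(H[...,1]>120)
for b,s,ce in blobs(m,200):
    r=cv2.minAreaRect(np.argwhere(b)[:,::-1].astype(np.float32)); q=np.array([onz(c,*p,.012) for p in cv2.boxPoints(r)])
    if s[4]<2000: print('blue',ce,s,q.round(4).tolist(),q.mean(0), [np.linalg.norm(q[i]-q[i-1]) for i in range(4)])
m=(H[...,0]>50)&(H[...,0]<85)&(H[...,1]>120)
for b,s,ce in blobs(m,20):
    print('green',ce,s,onz(c,*ce,.085))
    r=cv2.minAreaRect(np.argwhere(b)[:,::-1].astype(np.float32)); print(r,[onz(c,*p,.085).round(4).tolist() for p in cv2.boxPoints(r)])
I=c['frame'][80:255,300:370,::-1]; J=c['frame'][225:285,380:430,::-1]
cv2.imwrite('pics/lane.png',cv2.resize(I,None,fx=4,fy=3.4,interpolation=cv2.INTER_CUBIC))
print([onz(c,*p,.0).round(3).tolist() for p in((190,295),(213,205),(277,222),(477,246))])
E
```

```text
red [427.1 188.4] 192 [ 0.6137 -0.2435  0.04  ]
red [244.4 221.3] 200 [0.5358 0.2439 0.04  ]
red [240.6 269.5] 209 [0.4097 0.2514 0.04  ]
blue [405.93717949 257.56282051] [394 240  25  36 780] [[0.4778, -0.1486, 0.012], [0.483, -0.2077, 0.012], [0.3895, -0.2119, 0.012], [0.3846, -0.1538, 0.012]] [ 0.43370816 -0.18051279  0.012     ] [np.float64(0.09339865773928752), np.float64(0.05927271157031718), np.float64(0.09354614507986736), np.float64(0.05824299202042284)]
green [335.67272727 186.78181818] [327 185  19   5  55] [0.61184012 0.00182808 0.085     ]
((335.91583251953125, 186.84158325195312), (18.109676361083984, 2.8856077194213867), 5.710593223571777) [[0.6108, 0.0248, 0.085], [0.6184, 0.0238, 0.085], [0.6125, -0.0223, 0.085], [0.6049, -0.0214, 0.085]]
[[0.349, 0.392, 0.0], [0.591, 0.34, 0.0], [0.539, 0.163, 0.0], [0.461, -0.376, 0.0]]
```

View pics/lane.png

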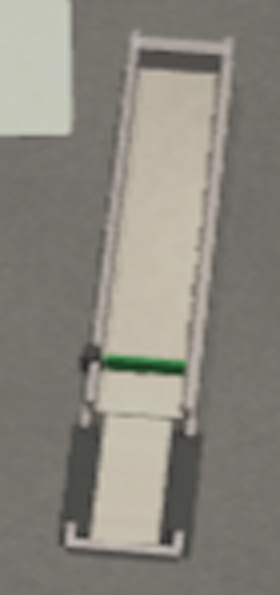

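```bash
cat >> h.py <<'E'
def go(P,yaw,s=None):
    """shift in tool axes (cm) to bring TCP to P with tool y at heading yaw (mod pi), and turn about tool x (deg)"""
    s=s or readout.get_state(); r=R.from_quat(s['tcp_rot']); M=r.as_matrix()
    d=M.T@(np.array(P)-s['eef_pos'])*100
    y=M[:,1]; h=np.arctan2(y[1],y[0]); t=(yaw-h+np.pi/2)%np.pi-np.pi/2
    print('shift cm',d.round(2),'turn deg',round(-np.degrees(t),2),'heading',round(np.degrees(h),2),'xdir',M[:,0].round(3),'q6',round(s['qpos'][5],2))
E
python3 - <<'E'
from h import *
c=cam('top')
px=lambda u,v:(300+u/4,80+v/3.4)
A=onz(c,*px(182,40),.085);B=onz(c,*px(142.5,400),.085)
W=[onz(c,*px(u,v),.085).round(4) for u,v in((92,400),(193,400),(135,40),(229,40))]
print(A,B,np.degrees(np.arctan2(*(A-B)[1::-1])),W)
# rear stop, end inner face
for n,(u,v),z in(('stopL',(68,548),.05),('stopR',(182,545),.05),('endL',(137,40),.085),('deckend mid',(142,413),.05),('hinge',(91,357),.085)): print(n,onz(c,*px(u,v),z).round(4))
st(); go([.434,-.18,.15],np.radians(87.0))
M=R.from_quat(readout.get_state()['tcp_rot']).as_matrix(); print(M.round(3))
E
```

```text
[ 0.87719532 -0.03173508  0.085     ] [0.58312109 0.00270287 0.085     ] -6.6792754728855535 [array([0.5839, 0.035 , 0.085 ]), array([ 0.5823, -0.0295,  0.085 ]), array([0.878, 0.   , 0.085]), array([ 0.8764, -0.0635,  0.085 ])]
stopL [0.4772 0.0532 0.05  ]
stopR [ 0.4777 -0.0204  0.05  ]
endL [ 0.878  -0.0013  0.085 ]
deckend mid [0.5813 0.0027 0.05  ]
hinge [0.6174 0.0349 0.085 ]
{'time': 0.25, 'eef_pos': [0.3, -0.604, 0.231], 'tcp_rot': [-0.688, -0.162, 0.688, -0.161], 'contact_force': [0.094, 0.735, 0.475], 'opening': 1.0, 'qpos': [-1.26, 0.287, 1.577, 0.0, 1.279, -0.15]}
shift cm [  8.11 -32.04 -30.86] turn deg 29.4 heading -63.6 xdir [-0.     0.001 -1.   ] q6 -0.15
[[-0.     0.445 -0.896]
 [ 0.001 -0.896 -0.445]
 [-1.    -0.001 -0.   ]]
```

>>> drive_tool([
  [0, 0, 0, 7.7, 1],
  [0, 0, 0, 7.7, 1],
  [0, 0, 0, 7.7, 1],
  [0, 0, 0, 0, 1],
])

```text
time: 0.65
eef_pos: [0.3001, -0.6045, 0.2311]
tcp_rot: [-0.707, -0.021, 0.707, -0.02]
contact_force: [-0.3, -0.4, -0.2]
opening: 1.0
```

```bash
python3 -c "
from h import *
go([.434,-.18,.16],np.radians(93.2))"
```

```text
shift cm [  7.12 -41.6  -15.82] turn deg 0.11 heading -86.69 xdir [-0.  0. -1.] q6 0.25
```

>>> drive_tool([
  [0, -4.1, -1.6, 0, 1],
  [0, -4.2, -1.6, 0, 1],
  [0, -4.2, -1.6, 0, 1],
  [0, -4.2, -1.6, 0, 1],
  [0, -4.2, -1.6, 0, 1],
  [0, -4.2, -1.6, 0, 1],
  [0, -4.2, -1.6, 0, 1],
  [2, -4.2, -1.6, 0, 1],
  [2.5, -4.1, -1.5, 0, 1],
  [2.6, -4, -1.5, 0, 1],
])

```text
time: 1.65
eef_pos: [0.4345, -0.1789, 0.1606]
tcp_rot: [0.708, 0.021, -0.706, 0.022]
contact_force: [-0.2, -0.6, 0.8]
opening: 0.997
```

```bash
python3 - <<'E'
from m import *
c=cam('wrist','w1.png'); s=st()
print(c['eye'])
H=hsv(c)
m=(H[...,0]>100)&(H[...,0]<125)&(H[...,1]>120)
for b,t,ce in blobs(m,500):
    r=cv2.minAreaRect(np.argwhere(b)[:,::-1].astype(np.float32)); q=np.array([onz(c,*p,.012) for p in cv2.boxPoints(r)])
    print('blue',ce,t,q.round(4).tolist(),q.mean(0), [np.linalg.norm(q[i]-q[i-1]).round(4) for i in range(4)])
t=cam('top')
for p,a,P in reds(t): print('red',p.round(1),a,P.round(4))
E
```

```text
{'time': 1.7, 'eef_pos': [0.432, -0.172, 0.155], 'tcp_rot': [-0.705, -0.026, 0.709, -0.02], 'contact_force': [-1.694, 4.338, -2.864], 'opening': 0.999, 'qpos': [-0.599, -0.102, 2.141, 0.004, 1.112, 0.906]}
[ 0.51220698 -0.17464126  0.30310031]
blue [328.02663587 178.35873749] [ 295  129   68  104 6495] [[0.3831, -0.154, 0.012], [0.4797, -0.152, 0.012], [0.4825, -0.2107, 0.012], [0.386, -0.2186, 0.012]] [ 0.43282108 -0.18382817  0.012     ] [np.float64(0.0646), np.float64(0.0966), np.float64(0.0587), np.float64(0.0968)]
red [427.1 188.4] 193 [ 0.6136 -0.2435  0.04  ]
red [244.5 221.3] 200 [0.5358 0.2438 0.04  ]
red [240.6 269.5] 209 [0.4097 0.2514 0.04  ]
```

View pics/w1.png

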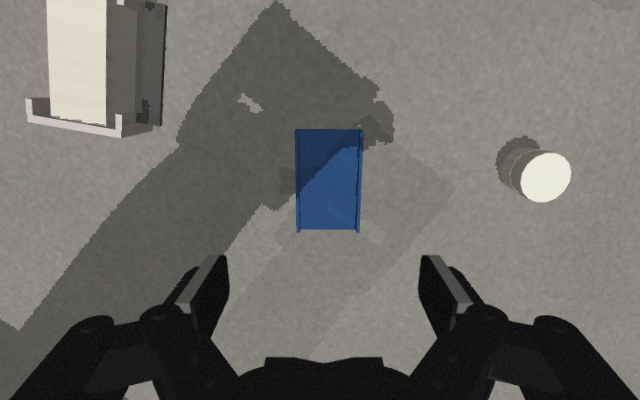

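Wrist view: plate at (328,179), bed stop at (75,120), plain jar at (545,177). The arm was still settling, so I take a settled fix.

>>> drive_tool([
  [0, 0, 0, 0, 1],
  [0, 0, 0, 0, 1],
  [0, 0, 0, 0, 1],
])

```text
time: 2.05
eef_pos: [0.4344, -0.1821, 0.1618]
tcp_rot: [0.708, 0.019, -0.706, 0.021]
contact_force: [-0.3, 0.4, -0.9]
opening: 1.0
```

```bash
cat >> m.py <<'E'
def plate(c,z=.012,zb=.007):
    H=hsv(c); m=(H[...,0]>100)&(H[...,0]<125)&(H[...,1]>120)
    b=max(blobs(m,300),key=lambda b:b[1][4] if b[1][4]<30000 else 0)
    r=cv2.minAreaRect(np.argwhere(b[0])[:,::-1].astype(np.float32)); q=np.array([onz(c,*p,z) for p in cv2.boxPoints(r)])
    e=q-np.roll(q,1,0); L=max(e,key=np.linalg.norm); a=np.degrees(np.arctan2(L[1],L[0])); a=(a+90)%180-90
    print('plate',q.mean(0).round(4),'long axis deg',a.round(2),np.linalg.norm(e,axis=1).round(4),b[1]); return q
E
python3 - <<'E'
from m import *
c=cam('wrist'); plate(c); s=st()
go([.433,-.181,.0],np.radians(93.0))
H=hsv(c); 
E
```

```text
plate [ 0.4327 -0.184   0.012 ] long axis deg 5.08 [0.097  0.0587 0.097  0.0646] [ 291  129   68  103 6458]
{'time': 2.1, 'eef_pos': [0.434, -0.182, 0.162], 'tcp_rot': [0.707, 0.019, -0.706, 0.02], 'contact_force': [-0.22, 0.43, 0.223], 'opening': 1.005, 'qpos': [-0.613, -0.104, 2.129, -0.0, 1.114, 0.902]}
shift cm [16.17 -0.14  0.15] turn deg 0.22 heading -86.78 xdir [ 0.002 -0.002 -1.   ] q6 0.9
```

>>> drive_tool([
  [4, 0, 0.1, 0, 1],
  [4, 0, 0, 0, 1],
  [4, 0, 0, 0, 1],
  [2.5, 0, 0, 0, 1],
  [1, 0, 0, 0, 1],
  [0.5, 0, 0, 0, 1],
  [0.3, 0, 0, 0, 1],
  [0, 0, 0, 0, 1],
  [0, 0, 0, 0, 1],
])

```text
time: 3.0
eef_pos: [0.4339, -0.1812, -0.0012]
tcp_rot: [0.708, 0.02, -0.706, 0.021]
contact_force: [0.4, -0.1, 0.1]
opening: 1.0
```

>>> drive_tool([
  [0, 0, 0, 0, 0.5],
  [0, 0, 0, 0, 0.5],
  [0, 0, 0, 0, 0.5],
  [0, 0, 0, 0, 0.5],
  [0, 0, 0, 0, 0.5],
  [0, 0, 0, 0, 0.5],
], force=40)

```text
time: 3.6
eef_pos: [0.4336, -0.181, -0.0015]
tcp_rot: [0.707, 0.02, -0.706, 0.021]
contact_force: [-0.9, 1.2, 5.9]
opening: 0.688
```

```bash
python3 - <<'E'
from m import *
s=st(); c=cam('wrist','w2.png'); plate(c)
E
```

```text
{'time': 3.6, 'eef_pos': [0.434, -0.181, -0.002], 'tcp_rot': [0.707, 0.02, -0.706, 0.021], 'contact_force': [-0.855, 1.209, 5.895], 'opening': 0.688, 'qpos': [-0.612, 0.178, 2.202, -0.0, 0.76, 0.901]}
plate [ 0.433  -0.1817  0.012 ] long axis deg 7.47 [0.0739 0.0999 0.0596 0.0999] [  249   167   150   198 25586]
```

View pics/w2.png

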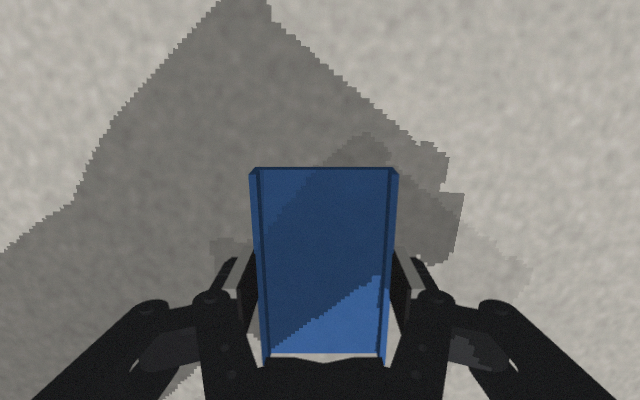

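Plate is gripped squarely: far end at row 168, cols 250–398; near end about row 355. Working out its offset in the grip and the bed target.

```bash
python3 - <<'E'
from m import *
s=st(); c=cam('wrist'); M=R.from_quat(s['tcp_rot']).as_matrix()
for p,z in(((252,168),.014),((397,168),.014),((262,355),.006),((384,355),.006)):
    P=onz(c,*p,z); print(p,P.round(4),(M.T@(P-s['eef_pos'])*1000).round(1))
E
```

```text
{'time': 3.65, 'eef_pos': [0.434, -0.181, -0.002], 'tcp_rot': [0.707, 0.02, -0.706, 0.021], 'contact_force': [-1.002, 0.384, 6.542], 'opening': 0.69, 'qpos': [-0.612, 0.178, 2.202, -0.0, 0.76, 0.901]}
(252, 168) [ 0.4811 -0.1506  0.014 ] [-15.5 -27.6 -49.1]
(397, 168) [ 0.4844 -0.2077  0.014 ] [-15.4  29.6 -49.2]
(262, 355) [ 0.3814 -0.1531  0.006 ] [ -7.6 -30.8  50.5]
(384, 355) [ 0.3851 -0.2156  0.006 ] [-7.5 31.7 50.5]
```

>>> drive_tool([
  [-1, 0, 0, 0, 0.5],
  [-3, 0, 0, 0, 0.5],
  [-4, 0, 0, 0, 0.5],
  [-4, 0, 0, 0, 0.5],
  [-4, 0, 0, 0, 0.5],
  [0, 0, 0, 7, 0.5],
  [0, 0, 0, 3, 0.5],
  [0, 0, 0, 0, 0.5],
  [0, 0, 0, 0, 0.5],
])

```text
time: 4.6
eef_pos: [0.4324, -0.1801, 0.1571]
tcp_rot: [-0.706, 0.041, 0.706, 0.041]
contact_force: [0.9, -0.1, -0.8]
opening: 0.689
```

```bash
python3 -c "
from h import *
s=st();go([.527-.02,.0107,.16],np.radians(83.3))"
```

```text
{'time': 4.6, 'eef_pos': [0.432, -0.18, 0.157], 'tcp_rot': [-0.706, 0.041, 0.706, 0.041], 'contact_force': [0.892, -0.091, -0.788], 'opening': 0.689, 'qpos': [-0.612, -0.102, 2.137, 0.0, 1.108, 1.075]}
shift cm [ -0.28 -19.82  -5.21] turn deg 0.07 heading -96.63 xdir [-0.001  0.001 -1.   ] q6 1.07
```

>>> drive_tool([
  [0, -4, -1, 0, 0.5],
  [0, -4, -1, 0, 0.5],
  [0, -4, -1, 0, 0.5],
  [0, -4, -1.1, 0, 0.5],
  [0, -3.8, -1.1, 0, 0.5],
  [0, 0, 0, 0, 0.5],
  [0, 0, 0, 0, 0.5],
  [0, 0, 0, 0, 0.5],
])

```text
time: 5.4
eef_pos: [0.5071, 0.0096, 0.1569]
tcp_rot: [-0.705, 0.041, 0.706, 0.041]
contact_force: [0.5, -0.5, -1.7]
opening: 0.689
```

```bash
python3 - <<'E'
from m import *
s=st(); c=cam('wrist','w3.png'); t=cam('top')
cv2.imwrite('pics/t3.png',cv2.resize(t['frame'][180:280,280:400,::-1],None,fx=4,fy=4))
E
```

```text
{'time': 5.4, 'eef_pos': [0.507, 0.01, 0.157], 'tcp_rot': [-0.705, 0.041, 0.706, 0.041], 'contact_force': [0.537, -0.53, -1.663], 'opening': 0.689, 'qpos': [-0.181, -0.009, 2.049, -0.0, 1.103, 1.507]}
```

View pics/w3.png

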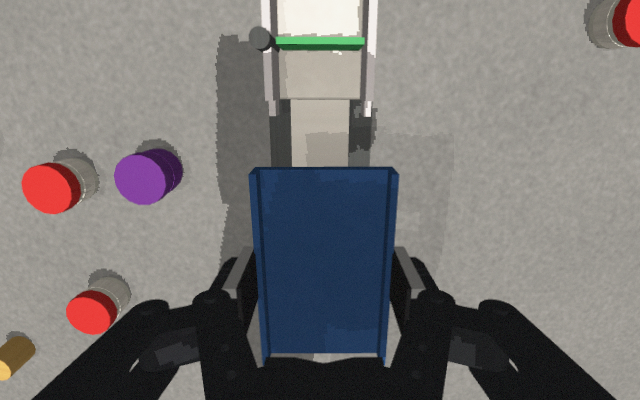

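Wrist view: plate held level; deck end at row 99, rail cols 291–349, flap at row 43 cols 275–364. Refining the lane pose from these edges.

```bash
python3 - <<'E'
from m import *
s=st(); c=cam('wrist'); g=cv2.cvtColor(c['frame'],cv2.COLOR_RGB2GRAY).astype(float)
for r in(110,120,130,140,150,160):
    d=np.diff(cv2.GaussianBlur(g,(1,3),0)[r]); 
    l=275+np.argmax(d[275:305]); rr=335+np.argmin(d[335:362]); P,Q=onz(c,l+.5,r,.045),onz(c,rr+.5,r,.045)
    print(r,l,rr,P[:2].round(4),Q[:2].round(4),((P+Q)/2)[:2].round(4),np.linalg.norm(P-Q).round(4))
for u in (285,300,320,340,355):
    d=np.diff(g[85:112,u]); r=85+np.argmin(d)+.5; print('deckend',u,r,onz(c,u,r,.05)[:2].round(4))
for v in(10,25,60,80):
    print(v,g[v,262:285].astype(int),g[v,355:380].astype(int))
H=hsv(c); m=(H[...,0]>50)&(H[...,0]<85)&(H[...,1]>120)
b=max(blobs(m,20),key=lambda b:b[1][4]); print(b[1]); 
for u in(280,300,320,340,360):
    w=np.where(b[0][:,u])[0]; print(u,w.min(),w.max(),onz(c,u,w.min(),.085)[:2].round(4),onz(c,u,w.max(),.085)[:2].round(4))
E
```

```text
{'time': 5.5, 'eef_pos': [0.507, 0.009, 0.157], 'tcp_rot': [-0.706, 0.042, 0.706, 0.042], 'contact_force': [0.425, -0.044, -1.016], 'opening': 0.688, 'qpos': [-0.182, -0.01, 2.049, -0.0, 1.103, 1.507]}
110 289 348 [0.5742 0.0264] [ 0.569  -0.0175] [0.5716 0.0045] 0.0443
120 289 347 [0.567  0.0275] [ 0.5618 -0.0161] [0.5644 0.0057] 0.0439
130 290 347 [0.5594 0.0279] [ 0.5543 -0.0154] [0.5569 0.0063] 0.0435
140 290 347 [0.5519 0.029 ] [ 0.5468 -0.0146] [0.5493 0.0072] 0.0439
150 290 347 [0.5442 0.0301] [ 0.539  -0.0139] [0.5416 0.0081] 0.0443
160 290 346 [0.5364 0.0313] [ 0.5313 -0.0123] [0.5338 0.0095] 0.0439
deckend 285 99.5 [0.5822 0.0281]
deckend 300 98.5 [0.5816 0.0171]
deckend 320 98.5 [0.5799 0.0026]
deckend 340 98.5 [ 0.5782 -0.0118]
deckend 355 99.5 [ 0.5762 -0.0226]
10 [236 234 236 236 237 235 208 119  96  97  95  96 100  99 167 223 234 233
 233 233 233 239 243] [244 220 175 176 174 174 142  96  89  87  90  89 151 227 239 239 239 238
 239 239 240 195 161 156 154]
25 [235 236 236 237 237 238 238 183  97  96  97  99  99  96 120 215 235 234
 233 235 234 234 234] [244 245 226 177 174 166 127  89  91  92  92  86 208 240 239 240 240 240
 240 240 220 172 157 158 156]
60 [139 162 168 168 167 169 166 169 139  99  90  89  89  90  88  89 146 155
 154 154 153 153 168] [181 180 178 181 163 118  91  92  89  88 109 150 169 170 168 169 169 171
 167 163 162 163 163 163 160]
80 [104 144 163 168 167 168 167 170 167 134  94  88  91  89  88  92 106 153
 159 159 160 158 158] [180 181 180 174 147  92  92  88  91  99 136 171 173 172 172 173 171 169
 164 159 157 160 158 160 156]
[ 275   38   88   12 1009]
280 38 48 [0.6182 0.0217] [0.6127 0.0226]
300 38 49 [0.6167 0.0099] [0.6107 0.0107]
320 38 49 [ 0.6153 -0.002 ] [ 0.6092 -0.0013]
340 38 49 [ 0.6139 -0.0139] [ 0.6078 -0.0132]
360 39 46 [ 0.612  -0.0257] [ 0.6081 -0.0253]
```

```bash
python3 -c "
from h import *
s=st();go([.530,.0098,.056],np.radians(83.15))"
```

```text
{'time': 5.55, 'eef_pos': [0.507, 0.009, 0.157], 'tcp_rot': [-0.706, 0.042, 0.706, 0.042], 'contact_force': [-0.583, -0.254, -1.242], 'opening': 0.687, 'qpos': [-0.182, -0.01, 2.049, -0.0, 1.103, 1.507]}
shift cm [10.13 -0.34 -2.25] turn deg 0.06 heading -96.79 xdir [-0. -0. -1.] q6 1.51
```

>>> drive_tool([
  [2, -0.3, -2.2, 0, 0.5],
  [3, 0, 0, 0, 0.5],
  [3, 0, 0, 0, 0.5],
  [1.5, 0, 0, 0, 0.5],
  [0.6, 0, 0, 0, 0.5],
  [0, 0, 0, 0, 0.5],
  [0, 0, 0, 0, 0.5],
  [0, 0, 0, 0, 0.5],
])

```text
time: 6.35
eef_pos: [0.5311, 0.0103, 0.0582]
tcp_rot: [0.707, -0.041, -0.705, -0.041]
contact_force: [0.9, -0.6, -0.7]
opening: 0.686
```

```bash
python3 - <<'E'
from m import *
s=st();go([.530,.0098,.056],np.radians(83.15)); c=cam('wrist','w4.png')
E
```

```text
{'time': 6.35, 'eef_pos': [0.531, 0.01, 0.058], 'tcp_rot': [0.707, -0.041, -0.705, -0.041], 'contact_force': [0.866, -0.632, -0.741], 'opening': 0.686, 'qpos': [-0.172, 0.186, 2.047, 0.0, 0.906, 1.516]}
shift cm [0.22 0.06 0.1 ] turn deg 0.15 heading -96.7 xdir [ 0.003 -0.001 -1.   ] q6 1.52
```

View pics/w4.png

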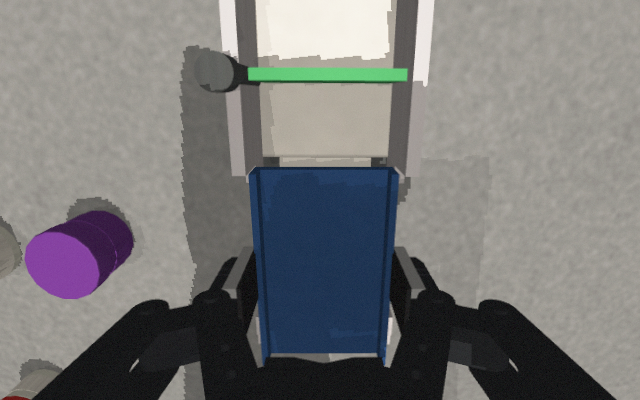

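Deck end at row ~157, plate end at row 168, rail cols ~280–370. Computing the gap.

```bash
python3 - <<'E'
from m import *
s=st(); c=cam('wrist'); M=R.from_quat(s['tcp_rot']).as_matrix(); g=cv2.cvtColor(c['frame'],cv2.COLOR_RGB2GRAY).astype(int)
T=lambda p,z:(M.T@(onz(c,*p,z)-s['eef_pos'])*1000).round(1)
print(g[150:172,300],g[150:172,340]); print(g[162,262:292],g[162,360:392]); print(g[120,255:275],g[120,380:400])
z=s['eef_pos'][2]
for p,h in(((252,168),z+.0155),((397,168),z+.0155),((300,157),.05),((340,157),.05),((280,162),.045),((370,162),.045),((263,120),.05),((390,120),.05)): print(p,T(p,h))
E
```

```text
{'time': 6.4, 'eef_pos': [0.531, 0.01, 0.058], 'tcp_rot': [0.707, -0.041, -0.705, -0.041], 'contact_force': [-0.152, -0.034, -1.51], 'opening': 0.685, 'qpos': [-0.172, 0.186, 2.047, 0.0, 0.905, 1.516]}
[174 172 174 171 161 150 144 178 176 170 154 152 154 155 151 152 140  40
  36  41  58  55] [173 172 175 172 162 151 143 157 172 156 155 155 154 154 154 156 139  39
  31  48  61  58]
[ 83  77  66  65  65  65  66  65  64  50  56  59  60  58  58  59  66 110
 153 151 153 154 153 151 152 152 152 154 154 151] [152 154 155 156 157 156 156 157 155 156 143  78  58  57  53  59  57  61
  58  68  99  96  94  94  92  83  68  87  84  91  88  91]
[ 92  91  88  89  90  92 149 150 155 154 153 151 151 152 152 152 150 153
 151 172] [168 170 169 171 168 170 168 170 170 159 118  92  88  92  93  93  93  95
  88  91]
(252, 168) [-15.4 -27.7 -49.2]
(397, 168) [-15.3  29.5 -49.3]
(300, 157) [  8.2 -10.4 -49. ]
(340, 157) [  8.2   8.1 -49. ]
(280, 162) [ 13.2 -20.4 -45.6]
(370, 162) [ 13.2  22.8 -45.7]
(263, 120) [  8.3 -26.7 -65.8]
(390, 120) [  8.3  30.3 -65.9]
```

>>> drive_tool([
  [0, 0.05, 0.2, 0, 0.5],
  [0.5, 0, 0, 0, 0.5],
  [0.4, 0, 0, 0, 0.5],
  [0.2, 0, 0, 0, 0.5],
  [0.2, 0, 0, 0, 0.5],
  [0.1, 0, 0, 0, 0.5],
  [0.1, 0, 0, 0, 0.5],
  [0, 0, 0, 0, 0.5],
  [0, 0, 0, 0, 0.5],
])

```text
time: 7.35
eef_pos: [0.5284, 0.0102, 0.0456]
tcp_rot: [-0.705, 0.041, 0.707, 0.041]
contact_force: [-10.1, 0.7, 23.5]
opening: 0.686
```

```bash
python3 - <<'E'
from m import *
s=st();c=cam('wrist','w5.png')
E
```

```text
{'time': 7.35, 'eef_pos': [0.528, 0.01, 0.046], 'tcp_rot': [-0.705, 0.041, 0.707, 0.041], 'contact_force': [-10.089, 0.665, 23.507], 'opening': 0.686, 'qpos': [-0.173, 0.204, 2.054, -0.001, 0.886, 1.515]}
```

View pics/w5.png

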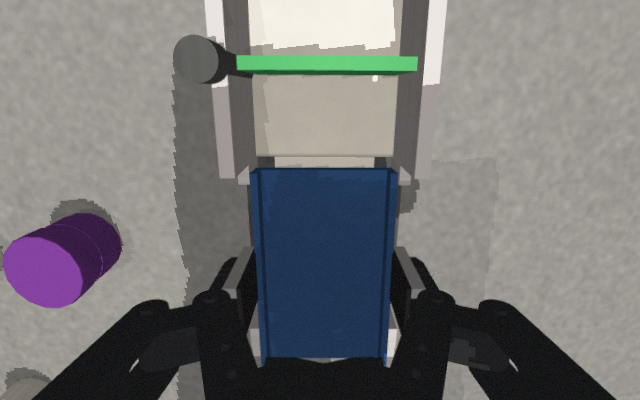

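Plate in contact with 23 N down and −10 N in x, about 2 mm high. Checking which way it binds.

```bash
python3 - <<'E'
from m import *
s=st(); c=cam('wrist'); M=R.from_quat(s['tcp_rot']).as_matrix(); g=cv2.cvtColor(c['frame'],cv2.COLOR_RGB2GRAY).astype(int)
T=lambda p,z:(M.T@(onz(c,*p,z)-s['eef_pos'])*1000).round(1)
print(g[148:172,300],g[148:172,340]);print(g[162,225:285],g[162,365:415])
z=s['eef_pos'][2]
for p,h in(((252,168),z+.0155),((397,168),z+.0155),((300,157),.05),((340,157),.05),((275,162),.045),((376,162),.045),((250,120),.05),((396,120),.05)): print(p,T(p,h))
print(s['wrist_torque'], M.round(4))
E
```

```text
{'time': 7.4, 'eef_pos': [0.528, 0.01, 0.046], 'tcp_rot': [-0.705, 0.041, 0.707, 0.041], 'contact_force': [-11.016, 2.03, 23.496], 'opening': 0.691, 'qpos': [-0.173, 0.204, 2.054, -0.001, 0.886, 1.515]}
[175 174 171 173 172 168 155 145 142 175 174 173 174 175 173 171 153 154
 147 112  33  39  52  50] [171 170 173 171 172 168 157 148 142 175 177 176 175 173 175 176 172 172
 171 127  37  42  58  60]
[156 157 156 158 156 157 152 154 143  99  93  87  88  91  91  94  91  95
  91  92  89  86  93  93  91  90  87  89  89  89  87  89  84  68  68  66
  64  64  65  59  61  67  55  59  59  61  59  65  61  98 170 170 174 175
 174 171 174 173 175 175] [176 174 174 175 174 176 175 174 164 106  58  58  58  61  60  63  58  61
  60  61  56  69  92  95  95  93  89  86  85  87  87  92  89  92  92  89
  90  91  88  93  92  90  92  89  92  90  87  88  89  90]
(252, 168) [-15.6 -27.7 -49.3]
(397, 168) [-15.6  29.4 -49.4]
(300, 157) [ -4.5  -9.5 -51.5]
(340, 157) [ -4.5   7.4 -51.5]
(275, 162) [  0.5 -20.9 -48.3]
(376, 162) [  0.5  23.6 -48.4]
(250, 120) [ -4.6 -29.7 -66.9]
(396, 120) [ -4.5  30.2 -67. ]
[ 0.19545325  1.97510636 -0.06323369] [[-2.300e-03 -1.163e-01 -9.932e-01]
 [ 0.000e+00 -9.932e-01  1.163e-01]
 [-1.000e+00  3.000e-04  2.300e-03]]
```

>>> drive_tool([
  [-0.2, 0, 0.05, 0, 0.5],
  [0, 0, 0, 0, 0.5],
  [0, 0, 0, 0, 0.5],
])

```text
time: 7.75
eef_pos: [0.5284, 0.0102, 0.0457]
tcp_rot: [0.706, -0.041, -0.706, -0.041]
contact_force: [-2.3, 1.0, 10.9]
opening: 0.688
```

>>> drive_tool([
  [0.1, 0, 0, 0, 0.5],
  [0.1, 0, 0, 0, 0.5],
  [0.1, 0, 0, 0, 0.5],
  [0, 0, 0, 0, 0.5],
  [0, 0, 0, 0, 0.5],
], force=60)

```text
time: 8.25
eef_pos: [0.5285, 0.0102, 0.0457]
tcp_rot: [-0.705, 0.041, 0.706, 0.041]
contact_force: [-11.7, 0.8, 28.9]
opening: 0.686
```

>>> drive_tool([
  [-0.3, 0, 0, 0, 0.5],
  [0, 0, 0, 0, 0.9],
  [0, 0, 0, 0, 0.9],
  [0, 0, 0, 0, 0.9],
  [-1, 0, 0, 0, 0.9],
  [-3, 0, 0, 0, 0.9],
  [-4, 0, 0, 0, 0.5],
  [-3, 0, 4, 0, 0],
  [0, 0, 0, 0, 0],
  [0, 0, 0, 0, 0],
])

```text
time: 9.25
eef_pos: [0.4878, 0.015, 0.1548]
tcp_rot: [0.707, -0.041, -0.705, -0.041]
contact_force: [-0.5, 0.4, -1.1]
opening: 0.217
```

```bash
python3 - <<'E'
from m import *
s=st();c=cam('wrist','w6.png'); plate(c,.06); t=cam('top'); plate(t,.06)
for p,a,P in reds(t): print('red',p.round(1),a,P.round(4))
E
```

```text
{'time': 9.25, 'eef_pos': [0.488, 0.015, 0.155], 'tcp_rot': [0.707, -0.041, -0.705, -0.041], 'contact_force': [-0.499, 0.414, -1.064], 'opening': 0.217, 'qpos': [-0.178, -0.054, 2.097, 0.0, 1.096, 1.51]}
plate [0.5268 0.0103 0.06  ] long axis deg -8.82 [0.0957 0.0587 0.0957 0.0659] [  280    78    87   133 10734]
plate [ 0.7944 -0.7171  0.06  ] long axis deg -78.81 [0.1369 0.2794 0.1398 0.272 ] [ 546   86   94   66 4258]
red [427.2 188.4] 193 [ 0.6137 -0.2436  0.04  ]
red [244.5 221.2] 201 [0.5359 0.2438 0.04  ]
red [240.6 269.5] 209 [0.4097 0.2514 0.04  ]
```

View pics/w6.png

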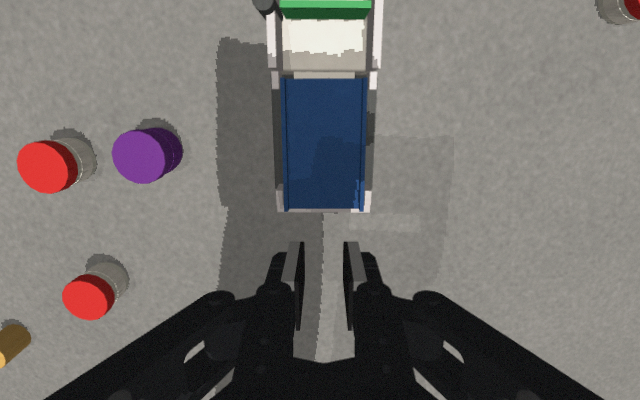

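Plate lies too far back: rear end at row 211 overlaps the rear stop, front gap rows 71–78.

```bash
python3 - <<'E'
from m import *
s=st(); c=cam('wrist'); g=cv2.cvtColor(c['frame'],cv2.COLOR_RGB2GRAY).astype(int)
a=np.radians(-6.8); ex=np.array([np.cos(a),np.sin(a),0]); ey=np.array([-ex[1],ex[0],0])
for u in(310,340): print(u,g[64:84,u],g[203:218,u])
print(g[140,268:295],g[140,355:380])
for n,p,z in(('deck end',(325,70.5),.05),('plate front floor',(325,78),.052),('plate front rail L',(284,78),.061),('rail R',(367,78),.061),('rear L',(282,211),.061),('rear R',(366,211),.061),('rear floor',(325,211),.053),('stop rear',(325,213),.05)):
    P=onz(c,*p,z); print(n,P.round(4),'lane',(P@ex*1000).round(1),(P@ey*1000).round(1))
I=cv2.resize(c['frame'][55:225,255:395,::-1],None,fx=4,fy=3.5,interpolation=cv2.INTER_CUBIC); cv2.imwrite('pics/w6c.png',I)
E
```

```text
{'time': 9.35, 'eef_pos': [0.487, 0.015, 0.152], 'tcp_rot': [-0.705, 0.041, 0.706, 0.041], 'contact_force': [-0.035, 1.205, -0.505], 'opening': 0.041, 'qpos': [-0.178, -0.049, 2.097, 0.0, 1.096, 1.51]}
310 [171 172 167 155 136 116 148 171 172 170 171 168 153  95  57  55  58  57
  54  57] [ 51  47  49  49  56  84 127 138 132 104  96  98  94  95  98]
340 [166 169 169 158 140 117 152 172 174 169 172 173 154  98  56  58  59  59
  58  53] [ 52  49  46  50  53  83 123 125 124 128 132 134 132 133 131]
[91 92 94 94 84 56 57 61 57 58 58 57 58 59 55 56 58 48 32 48 46 54 52 54
 52 56 53] [ 53  48  49  48  50  49  26  49  55  56  57  54  54  57  56  57  63  82
  90  98 132 139 137 136 137]
deck end [0.5784 0.0029 0.05  ] lane 574.0 71.3
plate front floor [0.5734 0.0035 0.052 ] lane 568.9 71.3
plate front rail L [0.5763 0.0309 0.061 ] lane 568.6 98.9
rail R [ 0.5698 -0.0245  0.061 ] lane 568.7 43.2
rear L [0.4823 0.0467 0.061 ] lane 473.4 103.5
rear R [ 0.475  -0.0164  0.061 ] lane 473.6 40.0
rear floor [0.4756 0.0147 0.053 ] lane 470.5 70.9
stop rear [0.4728 0.015  0.05  ] lane 467.7 70.9
```

View pics/w6c.png

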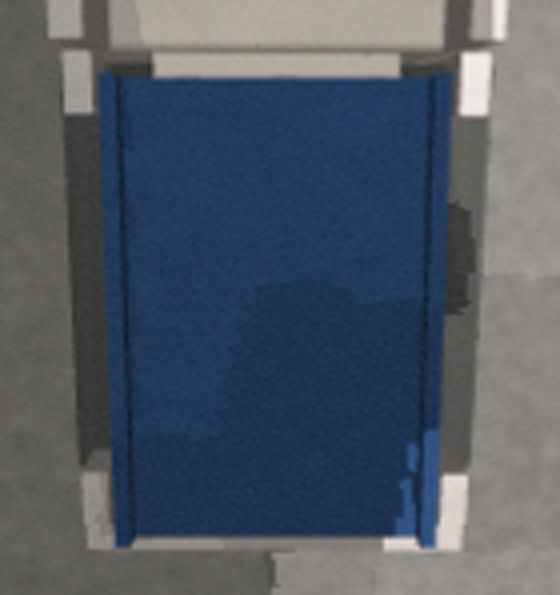

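Front gap is 5 mm (only 4 mm total spare), so the plate sits on the rear stop; regrip and shift it 3 mm forward.

```bash
python3 -c "
from h import *
s=st();go([.528,.0104,.046],np.radians(83.2))"
```

```text
{'time': 9.4, 'eef_pos': [0.487, 0.015, 0.152], 'tcp_rot': [-0.705, 0.041, 0.707, 0.041], 'contact_force': [-1.325, 0.127, -0.845], 'opening': 0.003, 'qpos': [-0.178, -0.048, 2.097, 0.0, 1.096, 1.51]}
shift cm [10.59 -0.02 -4.13] turn deg 0.1 heading -96.7 xdir [-0.003  0.    -1.   ] q6 1.51
```

>>> drive_tool([
  [0, 0, -2, 0, 0.9],
  [0, 0, -2.1, 0, 0.9],
  [0, 0, 0, 0, 0.9],
  [3, 0, 0, 0, 0.9],
  [3, 0, 0, 0, 0.9],
  [3, 0, 0, 0, 0.9],
  [1, 0, 0, 0, 0.9],
  [0.5, 0, 0, 0, 0.9],
  [0, 0, 0, 0, 0.9],
  [0, 0, 0, 0, 0.9],
])

```text
time: 10.4
eef_pos: [0.5293, 0.01, 0.0498]
tcp_rot: [0.707, -0.041, -0.705, -0.041]
contact_force: [0.0, 0.1, 0.6]
opening: 0.898
```

>>> drive_tool([
  [0, 0, 0, 0, 0.5],
  [0, 0, 0, 0, 0.5],
  [0, 0, 0, 0, 0.5],
  [0, 0, 0, 0, 0.5],
  [-0.3, 0, 0, 0, 0.5],
  [0, 0, -0.3, 0, 0.5],
  [0, 0, 0, 0, 0.5],
  [0, 0, 0, 0, 0.5],
])

```text
time: 11.2
eef_pos: [0.5309, 0.0099, 0.051]
tcp_rot: [-0.706, 0.041, 0.706, 0.041]
contact_force: [-0.2, 0.2, -1.5]
opening: 0.678
```

>>> drive_tool([
  [0.2, 0, 0, 0, 0.5],
  [0.1, 0, 0, 0, 0.5],
  [0.1, 0, 0, 0, 0.5],
  [0.1, 0, 0, 0, 0.5],
  [0, 0, 0, 0, 0.5],
  [0, 0, 0, 0, 0.5],
])

```text
time: 11.8
eef_pos: [0.5317, 0.0098, 0.0484]
tcp_rot: [0.706, -0.041, -0.706, -0.041]
contact_force: [-6.0, 1.2, 10.8]
opening: 0.676
```

>>> drive_tool([
  [0, 0, 0, 0, 0.9],
  [0, 0, 0, 0, 0.9],
  [0, 0, 0, 0, 0.9],
  [-1, 0, 0, 0, 0.9],
  [-3, 0, 0, 0, 0.9],
  [-3, 0, 0, 0, 0.5],
  [-3, 0, 4, 0, 0],
  [0, 0, 0, 0, 0],
  [0, 0, 0, 0, 0],
  [0, 0, 0, 0, 0],
])

```text
time: 12.8
eef_pos: [0.4915, 0.0145, 0.1458]
tcp_rot: [-0.706, 0.041, 0.706, 0.041]
contact_force: [0.5, -0.2, 0.3]
opening: 0.039
```

```bash
cat >> m.py <<'E'
a=np.radians(-6.8); ex=np.array([np.cos(a),np.sin(a),0]); ey=np.array([-ex[1],ex[0],0])
def gap(c):
    g=cv2.cvtColor(c['frame'],cv2.COLOR_RGB2GRAY).astype(int); H=hsv(c); m=((H[...,0]>100)&(H[...,0]<125)&(H[...,1]>120))
    b=max(blobs(m,3000),key=lambda b:b[1][4]); x,y,w,h=b[1][:4]; print('box',x,y,w,h)
    for k in(.3,.5,.7):
        u=int(x+k*w); r=np.where(b[0][:,u])[0]; col=g[r.min()-25:r.min()-2,u]; d=r.min()-25+np.argmin(col)
        D=onz(c,u,d+.5,.05)@ex; F=onz(c,u,r.min()-.5,.052)@ex; B=onz(c,u,r.max()+.5,.051)@ex
        print(u,'deck row',d,'front',r.min(),'rear',r.max(),'gap mm',((D-F)*1000).round(1),'len',((F-B)*1000).round(1), 'D',D.round(4))
        print(col,g[r.max()-3:r.max()+10,u])
    cv2.imwrite('pics/gap.png',cv2.resize(c['frame'][max(y-25,0):y+h+20,x-25:x+w+25,::-1],None,fx=4,fy=3.5,interpolation=cv2.INTER_CUBIC))
E
python3 - <<'E'
from m import *
s=st(); gap(cam('wrist'))
E
```

```text
{'time': 12.8, 'eef_pos': [0.491, 0.014, 0.146], 'tcp_rot': [-0.706, 0.041, 0.706, 0.041], 'contact_force': [0.457, -0.201, 0.271], 'opening': 0.039, 'qpos': [-0.177, -0.031, 2.093, -0.0, 1.081, 1.511]}
box 279 79 90 135
306 deck row 75 front 80 rear 210 gap mm 2.7 len 95.1 D 0.5746
[165 166 163 168 168 165 171 169 170 167 169 171 168 167 168 169 168 169
 153 134 124 159 168] [ 47  46  47  52  73  99 133 139 143 139 140 140 136]
324 deck row 75 front 80 rear 209 gap mm 2.7 len 94.2 D 0.5747
[169 170 172 173 170 173 169 169 172 171 170 171 170 169 169 171 171 168
 155 139 118 156 172] [ 46  49  45  47  56  72  93 118 123 126 125 122 123]
342 deck row 75 front 80 rear 210 gap mm 2.7 len 95.0 D 0.5747
[237 223 166 169 167 171 169 171 170 170 167 171 167 170 170 168 168 169
 156 137 121 156 173] [ 44  45  47  50  72  94 115 125 122 122 125 127 127]
```

View pics/gap.png

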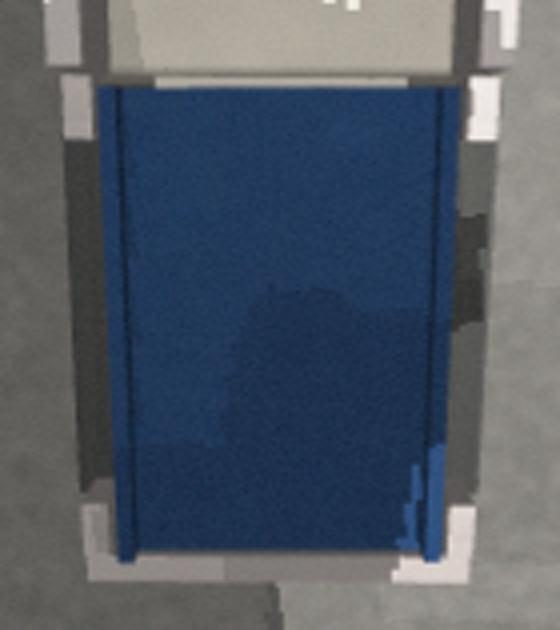

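Plate now sits between stop (fully visible, rows 550–580 of the crop) and deck with ~2.7 mm front gap. Press down with shut fingers.

>>> drive_tool([
  [2, 0, -2, 0, 0],
  [2, 0, -2, 0, 0],
  [2, 0, 0, 0, 0],
  [2, 0, 0, 0, 0],
  [0.8, 0, 0, 0, 0],
  [0, 0, 0, 0, 0],
  [0.3, 0, 0, 0, 0],
  [0.2, 0, 0, 0, 0],
  [0, 0, 0, 0, 0],
])

```text
time: 13.75
eef_pos: [0.5317, 0.0098, 0.0541]
tcp_rot: [0.706, -0.041, -0.705, -0.041]
contact_force: [0.2, 0.1, 0.5]
opening: 0.0
```

>>> drive_tool([
  [0.2, 0, 0, 0, 0],
  [0.1, 0, 0, 0, 0],
  [0.1, 0, 0, 0, 0],
  [0, 0, 0, 0, 0],
  [0, 0, 0, 0, 0],
])

```text
time: 14.25
eef_pos: [0.5316, 0.0098, 0.0511]
tcp_rot: [-0.706, 0.041, 0.706, 0.041]
contact_force: [-3.6, 0.3, 7.3]
opening: 0.002
```

Floor met at 0.051 m, the seated height. Press firmly.

>>> drive_tool([
  [0.2, 0, 0, 0, 0],
  [0.2, 0, 0, 0, 0],
  [0.1, 0, 0, 0, 0],
  [0, 0, 0, 0, 0],
  [0, 0, 0, 0, 0],
])

```text
time: 14.75
eef_pos: [0.5317, 0.0098, 0.0509]
tcp_rot: [-0.705, 0.041, 0.707, 0.041]
contact_force: [-17.1, 1.8, 34.7]
opening: 0.001
```

>>> drive_tool([
  [0.2, 0, 0, 0, 0],
  [0.1, 0, 0, 0, 0],
  [0, 0, 0, 0, 0],
  [0, 0, 0, 0, 0],
])

```text
time: 15.15
eef_pos: [0.5317, 0.0098, 0.0508]
tcp_rot: [-0.704, 0.041, 0.708, 0.04]
contact_force: [-24.1, 3.0, 51.8]
opening: -0.001
```

>>> drive_tool([
  [-1, 0, 0, 0, 0],
  [-4, 0, 0, 0, 0],
  [-4, 0, 0, 0, 0],
  [-3, 0, 4, 0, 0.7],
  [0, 0, 0, 0, 0.7],
  [0, 0, 0, 0, 0.7],
  [0, 0, 0, 0, 0.7],
])

```text
time: 15.85
eef_pos: [0.4912, 0.0145, 0.1603]
tcp_rot: [-0.705, 0.041, 0.707, 0.041]
contact_force: [-0.7, -0.5, -0.7]
opening: 0.678
```

```bash
python3 - <<'E'
from m import *
s=st(); gap(cam('wrist'))
t=cam('top')
for p,a_,P in reds(t): print('red',p.round(1),a_,P.round(4))
go([.536,.244,.17],np.radians(83.2))
E
```

```text
{'time': 15.85, 'eef_pos': [0.491, 0.015, 0.16], 'tcp_rot': [-0.705, 0.041, 0.707, 0.041], 'contact_force': [-0.729, -0.54, -0.748], 'opening': 0.678, 'qpos': [-0.177, -0.05, 2.082, -0.0, 1.111, 1.511]}
box 281 79 85 128
306 deck row 75 front 80 rear 203 gap mm 2.8 len 94.8 D 0.5749
[165 168 166 166 167 166 167 168 168 166 170 168 167 169 165 169 168 169
 160 145 117 152 170] [ 46  49  45  46  65  96 114 140 139 139 140 142 133]
323 deck row 75 front 80 rear 203 gap mm 2.8 len 94.8 D 0.5749
[168 168 169 170 170 172 169 171 170 173 170 173 172 172 170 167 171 169
 160 144 114 150 173] [ 48  44  45  46  65  89 108 125 124 124 125 123 127]
340 deck row 75 front 80 rear 203 gap mm 2.8 len 94.8 D 0.5749
[166 168 164 165 167 168 168 169 168 169 172 171 173 170 171 168 169 169
 161 145 121 155 172] [ 46  46  45  47  66  88 101 124 124 122 123 124 124]
red [427.1 188.4] 192 [ 0.6137 -0.2435  0.04  ]
red [244.5 221.3] 200 [0.5358 0.2438 0.04  ]
red [240.6 269.5] 209 [0.4097 0.2514 0.04  ]
shift cm [ -1.04 -23.32  -1.77] turn deg 0.09 heading -96.71 xdir [-0.003  0.001 -1.   ] q6 1.51
```

>>> drive_tool([
  [-1, -4.5, -0.3, 0, 0.7],
  [0, -4.5, -0.3, 0, 0.7],
  [0, -4.5, -0.3, 0, 0.7],
  [0, -4.5, -0.3, 0, 0.7],
  [0, -4, -0.3, 0, 0.7],
  [0, -1.3, -0.3, 0, 0.7],
  [0, 0, 0, 0, 0.7],
  [0, 0, 0, 0, 0.7],
  [0, 0, 0, 0, 0.7],
])

```text
time: 16.85
eef_pos: [0.5364, 0.2423, 0.1708]
tcp_rot: [-0.705, 0.042, 0.706, 0.042]
contact_force: [-0.1, -0.1, 0.5]
opening: 0.698
```

```bash
python3 - <<'E'
from m import *
s=st(); c=cam('wrist')
for p,a_,P in reds(c,.04,300,9000): print('red',p.round(1),a_,P.round(4))
go([.536,.244,.020],np.radians(83.2))
E
```

```text
{'time': 16.85, 'eef_pos': [0.536, 0.242, 0.171], 'tcp_rot': [-0.705, 0.042, 0.706, 0.042], 'contact_force': [-0.09, -0.114, 0.502], 'opening': 0.698, 'qpos': [0.252, 0.156, 1.846, -0.0, 1.141, 1.942]}
red [323.3 185.5] 1914 [0.5366 0.2419 0.04  ]
red [331.1 307.3] 1459 [0.4126 0.2489 0.04  ]
shift cm [15.11 -0.17  0.05] turn deg -0.0 heading -96.8 xdir [-0.001 -0.    -1.   ] q6 1.94
```

>>> drive_tool([
  [4, -0.1, 0, 0, 0.7],
  [4, 0, 0, 0, 0.7],
  [4, 0, 0, 0, 0.7],
  [2.5, 0, 0, 0, 0.7],
  [1.5, 0, 0, 0, 0.7],
  [0, 0, 0, 0, 0.7],
  [0, 0, 0, 0, 0.7],
  [0, 0, 0, 0, 0.3],
  [0, 0, 0, 0, 0.3],
  [0, 0, 0, 0, 0.3],
], force=30)

```text
time: 17.9
eef_pos: [0.5387, 0.2452, 0.014]
tcp_rot: [0.707, -0.041, -0.704, -0.042]
contact_force: [-0.6, -0.5, 6.1]
opening: 0.508
```

>>> drive_tool([
  [0, 0, 0, 0, 0.3],
  [0, 0, 0, 0, 0.3],
  [-3, 0, 0, 0, 0.3],
  [-4, 0, 0, 0, 0.3],
  [-4, 0, 0, 0, 0.3],
  [0, 0, 0, 0, 0.3],
  [0, 0, 0, 0, 0.3],
])

```text
time: 18.6
eef_pos: [0.5372, 0.2451, 0.1229]
tcp_rot: [0.707, -0.041, -0.705, -0.042]
contact_force: [-0.6, -0.5, -1.3]
opening: 0.504
```

```bash
python3 - <<'E'
from m import *
s=st(); go([.526,.0105,.12],np.radians(83.2))
E
```

```text
{'time': 18.6, 'eef_pos': [0.537, 0.245, 0.123], 'tcp_rot': [0.707, -0.041, -0.705, -0.042], 'contact_force': [-0.589, -0.539, -1.26], 'opening': 0.504, 'qpos': [0.256, 0.213, 1.875, 0.0, 1.051, 1.944]}
shift cm [ 0.27 23.43 -1.62] turn deg 0.11 heading -96.69 xdir [ 0.003  0.001 -1.   ] q6 1.94
```

>>> drive_tool([
  [0, 4, -0.4, 0, 0.3],
  [0, 4, -0.4, 0, 0.3],
  [0, 4, -0.4, 0, 0.3],
  [0, 4, -0.4, 0, 0.3],
  [0, 4, -0.4, 0, 0.3],
  [0, 3.4, -0.1, 0, 0.3],
  [0, 0, 0, 0, 0.3],
  [0, 0, 0, 0, 0.3],
  [0, 0, 0, 0, 0.3],
])

```text
time: 19.5
eef_pos: [0.5294, 0.0109, 0.1202]
tcp_rot: [-0.705, 0.041, 0.707, 0.041]
contact_force: [-0.7, 0.2, -0.1]
opening: 0.504
```

```bash
python3 - <<'E'
from m import *
s=st(); go([.531,.010,.065],np.radians(83.2))
E
```

```text
{'time': 19.5, 'eef_pos': [0.529, 0.011, 0.12], 'tcp_rot': [-0.705, 0.041, 0.707, 0.041], 'contact_force': [-0.707, 0.189, -0.082], 'opening': 0.504, 'qpos': [-0.171, 0.09, 2.02, 0.0, 1.033, 1.516]}
shift cm [ 5.52  0.08 -0.18] turn deg 0.14 heading -96.66 xdir [-0.002  0.001 -1.   ] q6 1.52
```

>>> drive_tool([
  [2, 0.1, -0.2, 0, 0.3],
  [2, 0, 0, 0, 0.3],
  [1, 0, 0, 0, 0.3],
  [0.3, 0, 0, 0, 0.3],
  [0.2, 0, 0, 0, 0.3],
  [0.1, 0, 0, 0, 0.3],
  [0, 0, 0, 0, 0.3],
  [0, 0, 0, 0, 0.3],
])

```text
time: 20.3
eef_pos: [0.5326, 0.0087, 0.0662]
tcp_rot: [0.706, -0.041, -0.705, -0.041]
contact_force: [-1.3, -0.3, -0.2]
opening: 0.503
```

>>> drive_tool([
  [0.1, 0, 0, 0, 0.3],
  [0.1, 0, 0, 0, 0.3],
  [0, 0, 0, 0, 0.3],
  [0, 0, 0, 0, 0.3],
])

```text
time: 20.7
eef_pos: [0.5326, 0.0086, 0.0649]
tcp_rot: [0.706, -0.041, -0.706, -0.041]
contact_force: [-2.4, 0.2, 5.6]
opening: 0.503
```

>>> drive_tool([
  [0, 0, 0, 0, 0.75],
  [0, 0, 0, 0, 0.75],
  [0, 0, 0, 0, 0.75],
  [-2, 0, 0, 0, 0.75],
  [-4, 0, 0, 0, 0.75],
  [0, 0, 2.5, 0, 0.3],
  [0, 0, 2.5, 0, 0],
  [0, 0, 0, 0, 0],
  [0, 0, 0, 0, 0],
  [0, 0, 0, 0, 0],
])

```text
time: 21.7
eef_pos: [0.4832, 0.0144, 0.1237]
tcp_rot: [0.706, -0.041, -0.706, -0.041]
contact_force: [0.3, 0.3, -0.1]
opening: -0.003
```

```bash
python3 - <<'E'
from m import *
s=st(); c=cam('wrist','j1.png'); gap(c) if 0 else None
for p,a_,P in reds(c,.091,300,9000): print('red',p.round(1),a_,P.round(4), 'lane',(P@ex).round(4),(P@ey).round(4))
for p,a_,P in reds(cam('top')): print('top',p.round(1),a_,P.round(4))
print('tcp lane',np.array(s['eef_pos'])@ex,np.array(s['eef_pos'])@ey)
E
```

```text
{'time': 21.7, 'eef_pos': [0.483, 0.014, 0.124], 'tcp_rot': [0.706, -0.041, -0.706, -0.041], 'contact_force': [0.344, 0.342, -0.07], 'opening': -0.003, 'qpos': [-0.181, -0.02, 2.127, 0.0, 1.034, 1.507]}
red [323.5 151. ] 5005 [0.5305 0.0084 0.091 ] lane 0.5257 0.0711
red [ 62.  313.1] 2148 [0.4457 0.1892 0.091 ] lane 0.4202 0.2406
top [427.1 188.4] 192 [ 0.6137 -0.2435  0.04  ]
top [240.6 269.5] 209 [0.4097 0.2514 0.04  ]
tcp lane 0.47814830418026966 0.07148763575391133
```

View pics/j1.png

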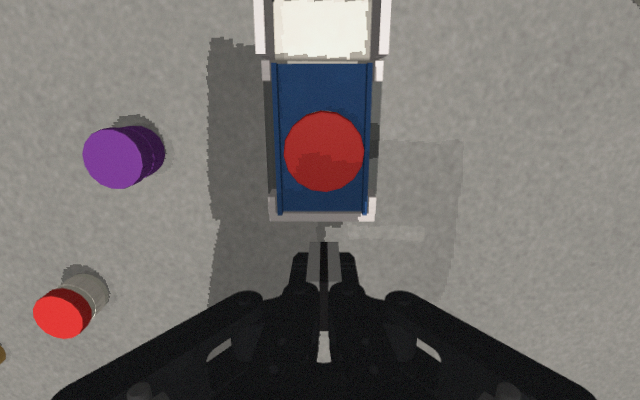

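Jar stands centred on the plate at (323,151), fingers behind it. Pushing through.

>>> drive_tool([
  [3, 0, 0, 0, 0],
  [2.2, 0, 0, 0, 0],
  [0.5, 0, 0, 0, 0],
  [0, 0, -1, 0, 0],
  [0, 0, -1.2, 0, 0],
  [0, 0, -1.2, 0, 0],
  [0, 0, -1.2, 0, 0],
  [0, 0, -1.2, 0, 0],
  [0, 0, -1.2, 0, 0],
  [0, 0, -1.2, 0, 0],
])

```text
time: 22.8
eef_pos: [0.5639, 0.005, 0.0663]
tcp_rot: [-0.705, 0.041, 0.707, 0.041]
contact_force: [-6.3, -0.6, 3.7]
opening: -0.002
```

>>> drive_tool([
  [0, 0, -1.2, 0, 0],
  [0, 0, -1.2, 0, 0],
  [0, 0, -1.2, 0, 0],
  [0, 0, -1.2, 0, 0],
  [0, 0, -1.2, 0, 0],
  [0, 0, -1.2, 0, 0],
  [0, 0, -1.2, 0, 0],
  [0, 0, -1.2, 0, 0],
  [0, 0, -0.8, 0, 0],
  [0, 0, 0, 0, 0],
])

```text
time: 23.8
eef_pos: [0.6689, -0.0078, 0.0665]
tcp_rot: [0.707, -0.042, -0.705, -0.041]
contact_force: [1.8, -2.7, -0.0]
opening: 0.002
```

```bash
python3 - <<'E'
from m import *
s=st(); P=np.array(s['eef_pos']); print('tcp lane',P@ex,P@ey)
for p,a_,P in reds(cam('top'),.09,20): print('top',p.round(1),a_,P.round(4),P@ex,P@ey)
c=cam('scene','s1.png')
cv2.imwrite('pics/s1c.png',cv2.resize(c['frame'][150:290,180:420,::-1],None,fx=3,fy=3))
E
```

```text
{'time': 23.8, 'eef_pos': [0.669, -0.008, 0.067], 'tcp_rot': [0.707, -0.042, -0.705, -0.041], 'contact_force': [1.844, -2.655, -0.04], 'opening': 0.002, 'qpos': [-0.163, 0.441, 1.698, -0.001, 1.001, 1.525]}
tcp lane 0.665080806798242 0.07145920808071335
top [427.1 188.4] 192 [ 0.6006 -0.2315  0.09  ] 0.6238112587124505 -0.15875992435332176
top [240.6 269.5] 208 [0.406  0.2409 0.09  ] 0.37460706123952414 0.28729382873575576
```

>>> drive_tool([
  [0, 0, -0.5, 0, 0],
  [0, 0, -0.5, 0, 0],
  [0, 0, 0, 0, 0],
  [-2, 0, 0, 0, 0],
  [-4, 0, 0, 0, 0],
  [-4, 0, 0, 0, 0.3],
  [0, 0, 4, 0, 0.7],
  [0, 0, 4, 0, 0.7],
  [0, 0, 0, 0, 0.7],
  [0, 0, 0, 0, 0.7],
])

```text
time: 24.9
eef_pos: [0.597, 0.0015, 0.1665]
tcp_rot: [0.706, -0.041, -0.706, -0.041]
contact_force: [0.6, 0.5, 0.1]
opening: 0.705
```

```bash
python3 - <<'E'
from m import *
s=st(); c=cam('wrist','j2.png')
for p,a_,P in reds(c,.09,300,9000): print('red',p.round(1),a_,P.round(4), 'lane',(P@ex).round(4),(P@ey).round(4))
for p,a_,P in reds(cam('top')): print('top',p.round(1),a_,P.round(4))
H=hsv(c); m=(H[...,0]>50)&(H[...,0]<85)&(H[...,1]>120)
for b in blobs(m,50): print('green',b[1:])
go([.411,.250,.17],np.radians(83.2))
E
```

```text
{'time': 24.9, 'eef_pos': [0.597, 0.001, 0.167], 'tcp_rot': [0.706, -0.041, -0.706, -0.041], 'contact_force': [0.601, 0.544, 0.109], 'opening': 0.705, 'qpos': [-0.167, 0.177, 1.83, 0.0, 1.134, 1.52]}
red [335.   30.2] 3886 [ 0.7092 -0.019   0.09  ] lane 0.7064 0.0651
red [615.5 134.5] 1996 [ 0.6259 -0.2012  0.09  ] lane 0.6453 -0.1257
top [427.1 188.4] 192 [ 0.6137 -0.2435  0.04  ]
top [240.6 269.5] 209 [0.4097 0.2514 0.04  ]
green (array([ 287,  170,   75,   15, 1002], dtype=int32), array([323.72155689, 176.68562874]))
shift cm [ -0.31 -22.54  21.57] turn deg 0.1 heading -96.7 xdir [ 0.002 -0.    -1.   ] q6 1.52
```

View pics/j2.png

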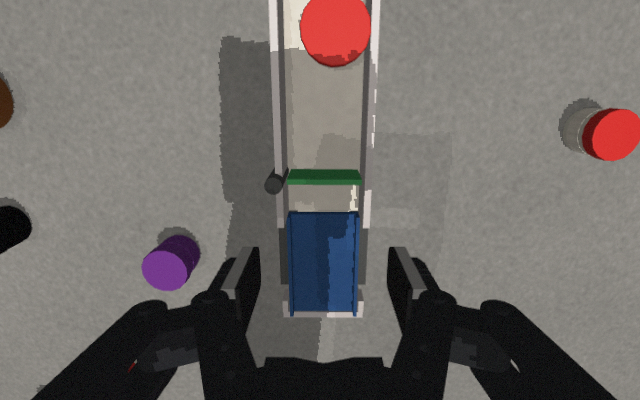

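Jar 1 upright beyond the gate, flap shut (row 177 straight across), plate in place. Next: jar at (.410,.251).

>>> drive_tool([
  [0, -3.2, 3.1, 0, 0.7],
  [0, -3.2, 3.1, 0, 0.7],
  [0, -3.2, 3.1, 0, 0.7],
  [0, -3.2, 3.1, 0, 0.7],
  [0, -3.2, 3.1, 0, 0.7],
  [0, -3.2, 3.1, 0, 0.7],
  [0, -3.3, 2.9, 0, 0.7],
  [0, 0, 0, 0, 0.7],
  [0, 0, 0, 0, 0.7],
  [0, 0, 0, 0, 0.7],
])

```text
time: 26.0
eef_pos: [0.4119, 0.2493, 0.167]
tcp_rot: [0.706, -0.042, -0.705, -0.042]
contact_force: [0.5, -1.0, 0.6]
opening: 0.7
```

```bash
python3 - <<'E'
from m import *
s=st(); c=cam('wrist')
for p,a_,P in reds(c,.04,300,9000): print('red',p.round(1),a_,P.round(4))
for p,a_,P in reds(cam('top')): print('top',p.round(1),a_,P.round(4))
go([.4105,.250,.012],np.radians(83.2))
E
```

```text
{'time': 26.0, 'eef_pos': [0.412, 0.249, 0.167], 'tcp_rot': [0.706, -0.042, -0.705, -0.042], 'contact_force': [0.543, -0.978, 0.588], 'opening': 0.7, 'qpos': [0.333, -0.084, 2.101, -0.0, 1.124, 2.022]}
red [323.5 190. ] 1911 [0.4095 0.2492 0.04  ]
top [341.8 149.7] 191 [ 0.7284 -0.0184  0.04  ]
top [427.1 188.4] 192 [ 0.6137 -0.2435  0.04  ]
shift cm [15.47 -0.11  0.14] turn deg -0.02 heading -96.82 xdir [ 0. -0. -1.] q6 2.02
```

>>> drive_tool([
  [4, 0, 0.1, 0, 0.7],
  [4, 0, 0, 0, 0.7],
  [4, 0, 0, 0, 0.7],
  [2.4, 0, 0, 0, 0.7],
  [1, 0, 0, 0, 0.7],
  [0, 0, 0, 0, 0.7],
  [0, 0, 0, 0, 0.7],
  [0, 0, 0, 0, 0.3],
  [0, 0, 0, 0, 0.3],
  [0, 0, 0, 0, 0.3],
])

```text
time: 27.1
eef_pos: [0.4113, 0.2503, 0.0145]
tcp_rot: [0.707, -0.041, -0.704, -0.042]
contact_force: [1.1, -0.8, 6.2]
opening: 0.503
```

>>> drive_tool([
  [0, 0, 0, 0, 0.3],
  [0, 0, 0, 0, 0.3],
  [-3, 0, 0, 0, 0.3],
  [-4, 0, 0, 0, 0.3],
  [-4, 0, 0, 0, 0.3],
  [0, 0, 0, 0, 0.3],
  [0, 0, 0, 0, 0.3],
])

```text
time: 27.8
eef_pos: [0.4097, 0.25, 0.1236]
tcp_rot: [0.707, -0.041, -0.705, -0.042]
contact_force: [-1.1, 0.4, -1.5]
opening: 0.507
```

```bash
python3 - <<'E'
from m import *
s=st(); go([.531,.0100,.12],np.radians(83.2))
E
```

```text
{'time': 27.8, 'eef_pos': [0.41, 0.25, 0.124], 'tcp_rot': [0.707, -0.041, -0.705, -0.042], 'contact_force': [-1.073, 0.351, -1.49], 'opening': 0.507, 'qpos': [0.336, -0.029, 2.136, 0.0, 1.032, 2.023]}
shift cm [  0.36  22.42 -14.84] turn deg 0.12 heading -96.68 xdir [ 0.002  0.001 -1.   ] q6 2.02
```

>>> drive_tool([
  [0, 3.8, -2.5, 0, 0.3],
  [0, 3.8, -2.5, 0, 0.3],
  [0, 3.8, -2.5, 0, 0.3],
  [0, 3.8, -2.5, 0, 0.3],
  [0, 3.8, -2.5, 0, 0.3],
  [0, 3.4, -2.3, 0, 0.3],
  [0, 0, 0, 0, 0.3],
  [0, 0, 0, 0, 0.3],
  [0, 0, 0, 0, 0.3],
])

```text
time: 28.7
eef_pos: [0.5286, 0.011, 0.1207]
tcp_rot: [-0.705, 0.041, 0.707, 0.041]
contact_force: [-0.3, 0.6, -0.6]
opening: 0.503
```

```bash
python3 - <<'E'
from m import *
s=st(); go([.531,.010,.065],np.radians(83.2))
E
```

```text
{'time': 28.7, 'eef_pos': [0.529, 0.011, 0.121], 'tcp_rot': [-0.705, 0.041, 0.707, 0.041], 'contact_force': [-0.33, 0.647, -0.614], 'opening': 0.503, 'qpos': [-0.171, 0.089, 2.021, 0.0, 1.036, 1.515]}
shift cm [ 5.57  0.08 -0.27] turn deg 0.14 heading -96.66 xdir [-0.004  0.001 -1.   ] q6 1.52
```

>>> drive_tool([
  [2, 0, -0.1, 0, 0.3],
  [2, 0, 0, 0, 0.3],
  [1, 0, 0, 0, 0.3],
  [0.3, 0, 0, 0, 0.3],
  [0.2, 0, 0, 0, 0.3],
  [0.1, 0, 0, 0, 0.3],
  [0.1, 0, 0, 0, 0.3],
  [0.1, 0, 0, 0, 0.3],
  [0, 0, 0, 0, 0.3],
  [0, 0, 0, 0, 0.3],
])

```text
time: 29.7
eef_pos: [0.5318, 0.0098, 0.0655]
tcp_rot: [0.706, -0.041, -0.706, -0.041]
contact_force: [-2.0, -0.2, 6.0]
opening: 0.504
```

>>> drive_tool([
  [0, 0, 0, 0, 0.75],
  [0, 0, 0, 0, 0.75],
  [0, 0, 0, 0, 0.75],
  [-2, 0, 0, 0, 0.75],
  [-4, 0, 0, 0, 0.75],
  [0, 0, 2.5, 0, 0.3],
  [0, 0, 2.5, 0, 0],
  [0, 0, 0, 0, 0],
  [0, 0, 0, 0, 0],
  [0, 0, 0, 0, 0],
])

```text
time: 30.7
eef_pos: [0.4823, 0.0155, 0.1246]
tcp_rot: [0.706, -0.041, -0.706, -0.041]
contact_force: [0.1, 0.3, 0.6]
opening: 0.002
```

```bash
python3 - <<'E'
from m import *
s=st(); c=cam('wrist')
for p,a_,P in reds(c,.091,300,9000): print('red',p.round(1),a_,P.round(4), 'lane',(P@ex).round(4),(P@ey).round(4))
for p,a_,P in reds(cam('top')): print('top',p.round(1),a_,P.round(4))
print('tcp lane',np.array(s['eef_pos'])@ex,np.array(s['eef_pos'])@ey)
E
```

```text
{'time': 30.7, 'eef_pos': [0.482, 0.015, 0.125], 'tcp_rot': [0.706, -0.041, -0.706, -0.041], 'contact_force': [0.14, 0.343, 0.575], 'opening': 0.002, 'qpos': [-0.179, -0.024, 2.129, -0.0, 1.036, 1.509]}
red [323.3 149.8] 4963 [0.53   0.0095 0.091 ] lane 0.5252 0.0722
top [341.8 149.8] 192 [ 0.7283 -0.0183  0.04  ]
top [427.1 188.4] 192 [ 0.6137 -0.2435  0.04  ]
tcp lane 0.4771207587045147 0.07248610303835137
```

>>> drive_tool([
  [3, 0, 0, 0, 0],
  [2.2, 0, 0, 0, 0],
  [0.6, 0, 0, 0, 0],
  [0, 0, -1, 0, 0],
  [0, 0, -1.2, 0, 0],
  [0, 0, -1.2, 0, 0],
  [0, 0, -1.2, 0, 0],
  [0, 0, -1.2, 0, 0],
  [0, 0, -1.2, 0, 0],
  [0, 0, -1.2, 0, 0],
])

```text
time: 31.8
eef_pos: [0.5631, 0.0061, 0.0663]
tcp_rot: [-0.705, 0.041, 0.707, 0.041]
contact_force: [-7.3, 0.5, 4.8]
opening: -0.003
```

>>> drive_tool([
  [0, 0, -1.2, 0, 0],
  [0, 0, -1.2, 0, 0],
  [0, 0, -1.2, 0, 0],
  [0, 0, -1.2, 0, 0],
  [0, 0, -1.2, 0, 0],
  [0, 0, -1.2, 0, 0],
  [0, 0, -1.2, 0, 0],
  [0, 0, -1.2, 0, 0],
  [0, 0, -1.2, 0, 0],
  [0, 0, -0.8, 0, 0],
])

```text
time: 32.8
eef_pos: [0.6801, -0.0076, 0.0667]
tcp_rot: [0.707, -0.041, -0.705, -0.041]
contact_force: [-0.4, -0.8, 0.5]
opening: 0.0
```

>>> drive_tool([
  [0, 0, 0, 0, 0],
  [0, 0, 0, 0, 0],
  [-2, 0, 0, 0, 0],
  [-4, 0, 0, 0, 0],
  [-4, 0, 0, 0, 0.3],
  [0, 0, 4, 0, 0.7],
  [0, 0, 4, 0, 0.7],
  [0, 0, 0, 0, 0.7],
  [0, 0, 0, 0, 0.7],
])

```text
time: 33.7
eef_pos: [0.5979, 0.0023, 0.1666]
tcp_rot: [0.706, -0.041, -0.706, -0.041]
contact_force: [-0.4, -0.2, 0.1]
opening: 0.7
```

```bash
python3 - <<'E'
from m import *
s=st(); c=cam('wrist','j3.png')
for p,a_,P in reds(c,.09,300,9000): print('red',p.round(1),a_,P.round(4), 'lane',(P@ex).round(4),(P@ey).round(4))
for p,a_,P in reds(cam('top')): print('top',p.round(1),a_,P.round(4))
H=hsv(c); m=(H[...,0]>50)&(H[...,0]<85)&(H[...,1]>120)
for b in blobs(m,50): print('green',b[1:])
go([.6137,-.243,.17],np.radians(83.2))
E
```

```text
{'time': 33.7, 'eef_pos': [0.598, 0.002, 0.167], 'tcp_rot': [0.706, -0.041, -0.706, -0.041], 'contact_force': [-0.445, -0.211, 0.131], 'opening': 0.7, 'qpos': [-0.166, 0.179, 1.828, 0.0, 1.134, 1.522]}
red [336.6  27.6] 3681 [ 0.7114 -0.0194  0.09  ] lane 0.7087 0.065
red [615.9 135.5] 1974 [ 0.6261 -0.201   0.09  ] lane 0.6455 -0.1255
top [427.2 188.4] 193 [ 0.6137 -0.2436  0.04  ]
green (array([288, 171,  75,  15, 999], dtype=int32), array([324.73673674, 177.68268268]))
shift cm [-0.25 24.15 -4.22] turn deg 0.1 heading -96.7 xdir [ 0.002 -0.    -1.   ] q6 1.52
```

>>> drive_tool([
  [0, 4.5, -0.7, 0, 0.7],
  [0, 4.5, -0.7, 0, 0.7],
  [0, 4.5, -0.7, 0, 0.7],
  [0, 4.5, -0.7, 0, 0.7],
  [0, 4, -0.7, 0, 0.7],
  [0, 2.2, -0.7, 0, 0.7],
  [0, 0, 0, 0, 0.7],
  [0, 0, 0, 0, 0.7],
  [0, 0, 0, 0, 0.7],
])

```text
time: 34.7
eef_pos: [0.6127, -0.2424, 0.1663]
tcp_rot: [-0.706, 0.041, 0.706, 0.041]
contact_force: [-0.0, 0.5, -0.1]
opening: 0.701
```

```bash
python3 - <<'E'
from m import *
s=st(); c=cam('wrist')
for p,a_,P in reds(c,.04,300,9000): print('red',p.round(1),a_,P.round(4))
for p,a_,P in reds(cam('top')): print('top',p.round(1),a_,P.round(4))
go([.6137,-.243,.012],np.radians(83.2))
E
```

```text
{'time': 34.7, 'eef_pos': [0.613, -0.242, 0.166], 'tcp_rot': [-0.706, 0.041, 0.706, 0.041], 'contact_force': [-0.035, 0.545, -0.075], 'opening': 0.701, 'qpos': [-0.531, 0.308, 1.672, 0.0, 1.162, 1.156]}
red [  5.6 110.5] 491 [0.7079 0.0087 0.04  ]
red [328.7 183.9] 1966 [ 0.6152 -0.2475  0.04  ]
top [342.7 140.7] 391 [ 0.7545 -0.0218  0.04  ]
shift cm [15.45  0.09 -0.13] turn deg 0.2 heading -96.6 xdir [-0.  0. -1.] q6 1.16
```

>>> drive_tool([
  [4, 0.2, -0.2, 0, 0.7],
  [4, 0, 0, 0, 0.7],
  [4, 0, 0, 0, 0.7],
  [2.4, 0, 0, 0, 0.7],
  [1, 0, 0, 0, 0.7],
  [0, 0, 0, 0, 0.7],
  [0, 0, 0, 0, 0.7],
  [0, 0, 0, 0, 0.3],
  [0, 0, 0, 0, 0.3],
  [0, 0, 0, 0, 0.3],
])

```text
time: 35.8
eef_pos: [0.6158, -0.2465, 0.0153]
tcp_rot: [0.707, -0.042, -0.704, -0.041]
contact_force: [1.3, 1.0, 6.2]
opening: 0.507
```

>>> drive_tool([
  [0, 0, 0, 0, 0.3],
  [0, 0, 0, 0, 0.3],
  [-3, 0, 0, 0, 0.3],
  [-4, 0, 0, 0, 0.3],
  [-4, 0, 0, 0, 0.3],
  [0, 0, 0, 0, 0.3],
  [0, 0, 0, 0, 0.3],
])

```text
time: 36.5
eef_pos: [0.6145, -0.2459, 0.124]
tcp_rot: [0.707, -0.042, -0.705, -0.041]
contact_force: [0.8, 0.1, -1.0]
opening: 0.503
```

```bash
python3 - <<'E'
from m import *
s=st(); go([.531,.0100,.12],np.radians(83.2))
E
```

```text
{'time': 36.5, 'eef_pos': [0.615, -0.246, 0.124], 'tcp_rot': [0.707, -0.042, -0.705, -0.041], 'contact_force': [0.767, 0.123, -1.024], 'opening': 0.503, 'qpos': [-0.534, 0.357, 1.693, -0.0, 1.089, 1.154]}
shift cm [  0.35 -24.44  11.28] turn deg 0.1 heading -96.7 xdir [ 0.002 -0.001 -1.   ] q6 1.15
```

Back off along the lane axis first so the jar doesn't cross the walls.

>>> drive_tool([
  [0, -2, 4, 0, 0.3],
  [0, -2, 4, 0, 0.3],
  [0, -3.5, 3.2, 0, 0.3],
  [0, -4.5, 0, 0, 0.3],
  [0, -4.5, 0, 0, 0.3],
  [0, -4.5, 0, 0, 0.3],
  [0, -3.4, 0, 0, 0.3],
  [0, 0, 0, 0, 0.3],
  [0, 0, 0, 0, 0.3],
  [0, 0, 0, 0, 0.3],
])

```text
time: 37.5
eef_pos: [0.5304, 0.0091, 0.1212]
tcp_rot: [-0.705, 0.042, 0.707, 0.042]
contact_force: [-0.6, -0.1, -0.9]
opening: 0.502
```

```bash
python3 - <<'E'
from m import *
s=st(); go([.531,.010,.065],np.radians(83.2))
E
```

```text
{'time': 37.5, 'eef_pos': [0.53, 0.009, 0.121], 'tcp_rot': [-0.705, 0.042, 0.707, 0.042], 'contact_force': [-0.599, -0.145, -0.87], 'opening': 0.502, 'qpos': [-0.174, 0.091, 2.018, -0.0, 1.035, 1.515]}
shift cm [ 5.62 -0.1  -0.06] turn deg 0.06 heading -96.74 xdir [-0.002  0.    -1.   ] q6 1.51
```

>>> drive_tool([
  [2, 0, 0, 0, 0.3],
  [2, 0, 0, 0, 0.3],
  [1, 0, 0, 0, 0.3],
  [0.3, 0, 0, 0, 0.3],
  [0.2, 0, 0, 0, 0.3],
  [0.1, 0, 0, 0, 0.3],
  [0.1, 0, 0, 0, 0.3],
  [0.1, 0, 0, 0, 0.3],
  [0, 0, 0, 0, 0.3],
  [0, 0, 0, 0, 0.3],
])

```text
time: 38.5
eef_pos: [0.5319, 0.0096, 0.0662]
tcp_rot: [0.706, -0.041, -0.706, -0.041]
contact_force: [-3.3, -0.3, 5.9]
opening: 0.505
```

>>> drive_tool([
  [0, 0, 0, 0, 0.75],
  [0, 0, 0, 0, 0.75],
  [0, 0, 0, 0, 0.75],
  [-2, 0, 0, 0, 0.75],
  [-4, 0, 0, 0, 0.75],
  [0, 0, 2.5, 0, 0.3],
  [0, 0, 2.5, 0, 0],
  [0, 0, 0, 0, 0],
  [0, 0, 0, 0, 0],
  [0, 0, 0, 0, 0],
])

```text
time: 39.5
eef_pos: [0.4824, 0.0155, 0.1247]
tcp_rot: [0.706, -0.041, -0.706, -0.041]
contact_force: [0.2, 0.2, -0.5]
opening: -0.003
```

```bash
python3 - <<'E'
from m import *
s=st(); c=cam('wrist')
for p,a_,P in reds(c,.091,300,9000): print('red',p.round(1),a_,P.round(4), 'lane',(P@ex).round(4),(P@ey).round(4))
for p,a_,P in reds(cam('top')): print('top',p.round(1),a_,P.round(4))
print('tcp lane',np.array(s['eef_pos'])@ex,np.array(s['eef_pos'])@ey)
E
```

```text
{'time': 39.5, 'eef_pos': [0.482, 0.015, 0.125], 'tcp_rot': [0.706, -0.041, -0.706, -0.041], 'contact_force': [0.157, 0.192, -0.548], 'opening': -0.003, 'qpos': [-0.179, -0.024, 2.129, 0.0, 1.036, 1.509]}
red [323.4 147.7] 4978 [0.5312 0.0094 0.091 ] lane 0.5264 0.0722
top [342.7 140.7] 390 [ 0.7544 -0.0217  0.04  ]
tcp lane 0.47717304502410324 0.0725047228239159
```

>>> drive_tool([
  [3, 0, 0, 0, 0],
  [2.2, 0, 0, 0, 0],
  [0.6, 0, 0, 0, 0],
  [0, 0, -1, 0, 0],
  [0, 0, -1.2, 0, 0],
  [0, 0, -1.2, 0, 0],
  [0, 0, -1.2, 0, 0],
  [0, 0, -1.2, 0, 0],
  [0, 0, -1.2, 0, 0],
  [0, 0, -1.2, 0, 0],
])

```text
time: 40.6
eef_pos: [0.5631, 0.0061, 0.0663]
tcp_rot: [-0.705, 0.041, 0.707, 0.041]
contact_force: [-7.1, 0.3, 3.8]
opening: -0.002
```

>>> drive_tool([
  [0, 0, -1.2, 0, 0],
  [0, 0, -1.2, 0, 0],
  [0, 0, -1.2, 0, 0],
  [0, 0, -1.2, 0, 0],
  [0, 0, -1.2, 0, 0],
  [0, 0, -1.2, 0, 0],
  [0, 0, -1.2, 0, 0],
  [0, 0, -1.2, 0, 0],
  [0, 0, -1.2, 0, 0],
  [0, 0, -0.8, 0, 0],
])

```text
time: 41.6
eef_pos: [0.6799, -0.0076, 0.0665]
tcp_rot: [0.706, -0.041, -0.705, -0.041]
contact_force: [0.1, -0.1, -1.8]
opening: -0.0
```

>>> drive_tool([
  [0, 0, 0, 0, 0],
  [0, 0, 0, 0, 0],
  [-2, 0, 0, 0, 0],
  [-4, 0, 0, 0, 0],
  [-4, 0, 0, 0, 0.3],
  [0, 0, 4, 0, 0.7],
  [0, 0, 4, 0, 0.7],
  [0, 0, 0, 0, 0.7],
  [0, 0, 0, 0, 0.7],
])

```text
time: 42.5
eef_pos: [0.598, 0.0022, 0.1666]
tcp_rot: [0.706, -0.041, -0.706, -0.041]
contact_force: [0.1, 0.0, 0.2]
opening: 0.701
```

```bash
python3 - <<'E'
from m import *
s=st(); c=cam('wrist','j4.png'); t=cam('top')
for p,a_,P in reds(c,.09,300,9000): print('red',p.round(1),a_,P.round(4), 'lane',(P@ex).round(4),(P@ey).round(4))
for p,a_,P in reds(t): print('top',p.round(1),a_,P.round(4))
H=hsv(c); m=(H[...,0]>50)&(H[...,0]<85)&(H[...,1]>120)
for b in blobs(m,50): print('green',b[1:])
E
```

```text
{'time': 42.5, 'eef_pos': [0.598, 0.002, 0.167], 'tcp_rot': [0.706, -0.041, -0.706, -0.041], 'contact_force': [0.147, 0.047, 0.194], 'opening': 0.701, 'qpos': [-0.166, 0.179, 1.827, 0.0, 1.134, 1.522]}
red [336.7  28. ] 3711 [ 0.7113 -0.0194  0.09  ] lane 0.7086 0.0649
top [344.9 117.3] 183 [ 0.8234 -0.0299  0.04  ]
green (array([ 288,  171,   75,   15, 1002], dtype=int32), array([324.93413174, 177.69161677]))
```

Flap shut again. Move the arm clear and take the final look.

>>> drive_tool([
  [-4, 0, 4, 0, 0.7],
  [0, 3, 3, 0, 0.7],
  [0, 4.5, 0, 0, 0.7],
  [0, 4.5, 0, 0, 0.7],
  [0, 4.5, 0, 0, 0.7],
  [0, 4.5, 0, 0, 0.7],
  [0, 4.5, 0, 0, 0.7],
  [0, 4.5, 0, 0, 0.7],
  [0, 0, 0, 0, 0.7],
  [0, 0, 0, 0, 0.7],
])

```text
time: 43.6
eef_pos: [0.4995, -0.2902, 0.2021]
tcp_rot: [0.706, -0.042, -0.706, -0.042]
contact_force: [0.2, 0.4, 0.1]
opening: 0.696
```

```bash
python3 - <<'E'
from m import *
s=st(); t=cam('top','tend.png'); c=cam('scene','send.png')
for p,a_,P in reds(t,.09): print('top',p.round(1),a_,P.round(4),(P@ex).round(4),(P@ey).round(4))
cv2.imwrite('pics/send2.png',np.vstack([cv2.resize(t['frame'][60:310,140:540,::-1],(640,400)),cv2.resize(c['frame'][170:280,190:360,::-1],(310,200)).repeat(1,0)[:, :310] if 0 else np.hstack([cv2.resize(c['frame'][170:280,190:360,::-1],(309,200)),cv2.resize(c['frame'][120:320,140:480,::-1],(331,200))])]))
E
```

```text
{'time': 43.6, 'eef_pos': [0.5, -0.29, 0.202], 'tcp_rot': [0.706, -0.042, -0.706, -0.042], 'contact_force': [0.193, 0.377, 0.113], 'opening': 0.696, 'qpos': [-0.702, 0.099, 1.848, 0.0, 1.193, 0.988]}
```

View pics/send2.png

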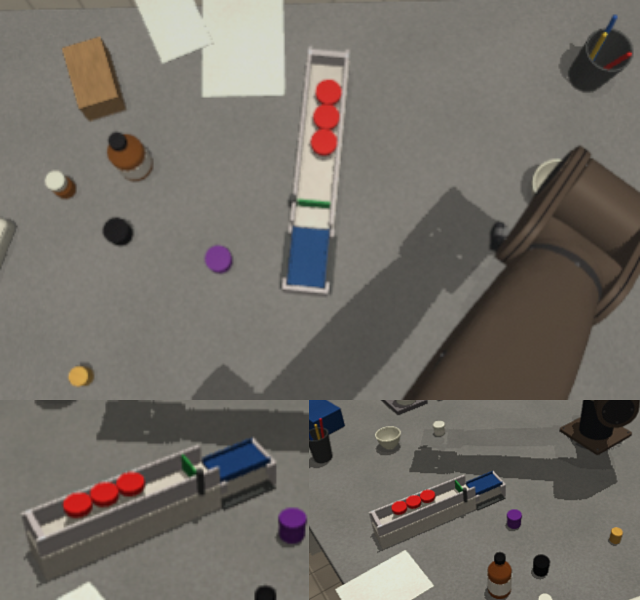

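The three jars stand in the lane at (328,92), (326,117) and (323,142). The flap is shut at (313,203), the plate is seated, and I can see no other red jar. Handing in.

```bash
python3 -c "
from h import *
print(sign_off())"
```

```text
the job is handed in; nothing more can be done
None
```

The job is handed in: all three red-lidded jars now stand in the lane behind the shut flap. Only three of the four possible jars were in the scene. It took about 44 s of the 210 s allowed.

- **Plate:** My first try at laying it was about 3 mm too far back, and it rested on the rear stop. I regripped it, moved it forward and pressed it down with about 50 N. The floor met the fingers at 50.8 mm against the nominal 51 mm.
- **Jars:** Each was set upright on the plate and pushed through the gate with shut fingers. None was carried over the gate or walls.

**Last checks:**
- The top and scene pictures show three upright jars in the lane, the flap straight across and the plate in its bed.
- The rear edge of the last jar is about 20 mm beyond the flap's sweep.
- Nothing else appeared to have moved. In the final pictures the arm partly covers the mortar in the top view, but the scene view shows it in place.
- The plate's levelness was judged from the pictures and the centre height only; I did not measure its corners.
- The final red-lid count by script returned nothing because touching lids merged into one blob, so I counted the jars by eye.

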